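# Rack the square pot plate to dry

### The job

Take the large square stoneware pot plate, the same kind as the three already drying, out of the crate of odds and ends and stand it to dry in the one empty slot of the leaning bamboo rack, about centred across the rack and fully home on its rails. Keep hold of it until it is all the way down; do not let it drop in. Leave everything else in the crate, and do not disturb the plates already drying, the glass cloche, the watering can or the timer.

Things in the scene. Friction and masses are not known exactly. Their poses are not given: they have to be found in the camera images.
- plate_centre (a point): Centre of the plate to be moved: a square stoneware slab 120 x 120 x 8 mm, 0.2-0.31 kg. Leans 32 deg from vertical on the rim of the crate's -x wall, foot on the bench in a floor gap, top edge beyond that wall to the robot's right, 49 mm (along the slope) beyond the rim. x: normal of its upper face; y: level, along its width; z: up the slope to its top edge.
- small_plate_centre (a point): Centre of a smaller square plate, 92 x 92 x 8 mm, 0.15 kg, leaning flat on the big plate's upper face, shifted up to 28 mm to one side, its top edge 33 mm below the big one's along the slope. It slides back onto the crate rim by itself when the big plate is drawn out up the slope. Axes as for the big plate.
- oblong_centre (a point): Centre of an oblong stoneware plate 70 wide x 130 tall x 8 mm, 0.16 kg, leaning about 38 deg from vertical on the same wall, beside the big plate (either side). Axes as for the big plate.
- clay_pot_centre (a point): Centre, half-way up, of a small terracotta pot, 90 mm wide at the rim, 76 mm high, standing upright on the crate floor.
- collar_centre (a point): Centre of a grey silicone plant collar, a stiff ring 88 mm across with a 32 mm hole, 10 mm thick, lying flat on the crate floor.
- saucer_centre (a point): Centre, half-way up, of a round stoneware saucer, 90 mm across, 16 mm high, lying on the crate floor.
- crate_centre (a point): Middle of the underside of the shallow bamboo crate, fixed on the bench, z up. Outside 216 mm along x, 336 mm along y, 60 mm high; walls 8 mm; slatted floor 8 mm thick with open gaps along y. The plates lean on its -x wall, the long one on the robot's right.
- slot_seat (a point): Where the centre of a plate seated in the rack's empty slot comes to be (mid-slot; a plate at rest lies 2 mm to -x, on the back-rests). Axes as a seated plate's: x normal of its upper face, y level across the rack, z up the slope. The slot leans 30 deg from vertical, top to the rack's -x side (the robot's right). The plate's bottom edge stands on two notched rails 60 mm down the slope from here.
- slot_mouth (a point): Mid-point between the tips of the empty slot's back-rests, 9 mm up the slope from slot_seat, same axes. Two long back-rest dowels, round-tipped at this height, are on the slot's -x side; two short keeper dowels, tips 38 mm lower down the slope, on its +x side; all 10 mm thick, 36 mm either side of the middle, with 12.5 mm free width between. Any of the four slots may be the empty one.
- rack: Bamboo drying rack, fixed; origin mid-underside on the bench, z up. Four slots one behind another along x, 53 mm apart (46 mm square to the plates): seated plates' centres at x -80, -27, 27, 80 mm, y 0, 102 mm up, top edges 154 mm up. Rails and feet span x -113 to 137, y -65 to 65 mm. A drip tray 200 mm wide, 10 mm high lies under it.
- dry0_centre (a point): Centre of one of three plates already drying in the rack, 120 x 120 x 8 mm, 0.25 kg, loose, standing in any of the slots. Axes as for a seated plate.
- dry1_centre (a point): Centre of one of three plates already drying in the rack, 120 x 120 x 8 mm, 0.25 kg, loose, standing in any of the slots. Axes as for a seated plate.
- dry2_centre (a point): Centre of one of three plates already drying in the rack, 120 x 120 x 8 mm, 0.25 kg, loose, standing in any of the slots. Axes as for a seated plate.
- cloche_centre (a point): Half-way up the axis of a glass cloche, a bell 90 mm across and 160 mm high with its knob, standing loose on the bench between crate and rack.
- can_centre (a point): On the axis of an aluminium watering can, 65 mm above the bench: body 128 mm across, 133 mm high, handle hoop up to 195 mm; spout on its own +y side reaching 175 mm from the axis and 190 mm high; loose, beyond crate and rack.
- timer_centre (a point): 25 mm up the axis of a plastic dial timer, 68 mm across and 54 mm high, loose, between crate and rack, beyond the cloche.

How it is judged:
By the outcome, as a careful person would: the job done as asked, in the order asked, and still so for the second after the job is handed in, with the robot touching nothing.
It also fails if it takes over 51 s, if anything falls off the work surface, if the arm or the gripper's body presses on something with over 40 N, if the wrist force passes 120 N, or if a joint passes its speed limit or range.

### The arm

A 6-joint arm with a two-finger parallel gripper is mounted at the origin on the work surface. World frame = base frame: x ahead of the robot, y to its left, z up, the work surface at z = 0. Lengths are in m, angles in degrees, forces in N, time in s.
With the tool pointing down it reaches from about 0.4 to 0.825 m from the base axis. Payload 7 kg.
Tool frame: the origin (TCP) lies midway between the tips of the shut fingers; the grasp point (between the pads) lies 19 mm behind it (grip_depth is the distance from the TCP to the grasp point, in m); z points along the fingers, y is the direction in which the jaws open and shut (so a half turn about z gives the same grasp; the last joint's range is limited). The gripper opens to 88 mm and grips with 3 to 60 N. Pads are 19 mm wide; open, the fingers measure 130 mm over their backs; the gripper's body (78 mm by 193 mm) begins 47 mm behind the grasp point.
Start: joints at [-56.66, 20.546, 0.682, 0, -70.136, -16.507], TCP at [0.195, -0.646, 0.187] pointing down, gripper open.
Joint ranges: [-176.03, 176.03], [-82.01, 121.73], [-58.28, 71.71], [-173.87, 95.51], [-174.79, -0.11], [-173.66, 173.66]. Speed limits (degrees/s): [136.94, 136.94, 172.46, 180, 180, 180].

### API

Orientations are given as [roll, pitch, yaw] about the fixed x, y, z axes, in that order (R = Rz(yaw) Ry(pitch) Rx(roll)).
In Python, from plant import * gives the robot as it stands.
- The arm moves only by the shell command python3 -m inch 'ROWS'. ROWS is JSON, a list of rows, each an object of numbers: "ax", "ay", "az": the turn, a rotation vector about the tool's x, y, z in degrees; "dx", "dy", "dz": the shift along the tool's x, y, z in mm; "fingers": the finger opening in mm, from 0 to 87.6. In form: [{"ax": .., "ay": .., "az": .., "dx": .., "dy": .., "dz": .., "fingers": ..}, ...]. A call has 1 to 8 rows; each row is the pose to reach, as a shift and turn from the pose commanded when the call began, along the tool's axes at that moment; what a row does not reach only later rows make up. A row lasts 1/8 s, in which the tool goes at most 62.5 mm and 10.7 degrees, less where a joint would pass 70% of its speed; a pose out of reach is approached as far as the arm can. A call with a gripper value outside its range is refused whole. The fingers move at their own pace and stop on an object; the grip force is fixed at half the most. Time passes only in rows, so rows that repeat a pose let the fingers close. It gives the time, the measured TCP pose, the force and the opening at its end, in the units of the state.
- get_obs(): the state, without advancing time (a new reading comes with each control period).
- snapshot(name): name is "scene" or "top" or "wrist"; returns a dict with "image" (384x512x3 uint8, red, green, blue), "fx", "fy", "cx", "cy" (pixels), "k1" (the pictures are not rectified: a ray, as slopes to the right and down, at radius r is drawn at 1 + k1 r^2 times it, then the intrinsics apply), "rvec" (rotation vector, rad) and "tvec" (3), from world to camera coordinates, as OpenCV has them. Camera axes: x right, y down, z forward; pixel columns grow to the right and rows downward; lengths in m; the calibration is good to about 2 mm. A picture is of the moment at which its call begins. There is no depth.
- close_job(): hands the job in, once; it reports no verdict.
Trained networks look in the newest picture that a camera, given by its name, has taken for a name from the list of things; names that differ only in an ending like _2 or _b are one class to them, and where a whole thing is asked for, a point or a joint stands for the part that bears it (a point fixed in the world has none). Each returns a list of dicts, best first, with "score" (0 to 1); they miss things now and then, are a little off and sometimes report something else, mostly with a low value. They report only what shows in the picture. A call takes as long as a camera call.
- search_frame(target, camera): "bbox" ([centre column, centre row, width, height] in pixels, round what is visible of it).
- trace(target, camera): "mask" (384x512 bool, what is visible of it) and "bbox" ([centre column, centre row, width, height] in pixels, round what is visible of it).
- landmark_of(target, camera): "position" ([column, row] in pixels: a listed point, or the origin of a listed thing).
The state is a dict: "clock": time; "joint_pos": joint angles; "qvel": joint speeds; "tau": joint torques, N m; "tool_pos": TCP position; "orientation": TCP orientation; "force": force on the tool from outside, world axes, zero at the start; "moment": the same for the moment, N m; "opening": finger opening in m.
Only numpy, scipy, OpenCV 4.12 (cv2) and the standard library are available. Lean on these libraries where they do the work, as an engineer would, in place of code of your own. Each camera call takes 0.05 s, during which the arm holds its last target.

## Working session

There is one attempt and no reset: what is moved stays moved. The work goes in short steps, Python scripts to look and compute and a shell command to move; the robot and the scene stay as the last step left them, time stands still between calls to the robot, and variables do not carry over. Pictures are saved under pics/ and viewed, and the job is handed in when it is done.

```bash
ls; mkdir -p pics; python3 - <<'E'
from plant import *
import cv2
print(get_obs())
for n in ["scene","top","wrist"]:
    s=snapshot(n); cv2.imwrite(f"pics/{n}0.png",s["image"][:,:,::-1])
    print(n,{k:v for k,v in s.items() if k!="image"})
E
```

```text
pics
{'clock': 0.0, 'joint_pos': array([-5.66592801e+01,  2.05903859e+01,  6.34418819e-01, -2.01818611e-02,
       -7.01348719e+01, -1.65065214e+01]), 'qvel': array([-0.02598638, -0.00831154,  0.07334744,  0.05174549,  0.00759816,
        0.04447566]), 'tau': array([-6.36197856e-04, -5.82710767e+01,  2.93057996e+01,  6.99732274e+00,
        6.82371654e-03, -1.44211845e-04]), 'tool_pos': array([ 0.19529294, -0.64556374,  0.18583928]), 'orientation': array([ 1.79907514e+02, -7.62166162e-03, -1.63172668e+02]), 'force': array([ 0.01090963, -0.75279563,  0.38119376]), 'moment': array([0.00209883, 0.00208011, 0.0183162 ]), 'opening': 0.0877996669204516}
scene {'fx': 417.4065207390456, 'fy': 417.4065207390456, 'cx': 264.81727300525966, 'cy': 191.54821468525313, 'k1': -0.03694023705543544, 'rvec': array([ 1.00877161,  2.34637955, -1.17380558]), 'tvec': array([ 0.40754989, -0.22279633,  1.48166874])}
top {'fx': 354.3445542249908, 'fy': 354.3445542249908, 'cx': 253.14045052029624, 'cy': 187.5186959165811, 'k1': -0.05011542024801973, 'rvec': array([ 2.14562796, -2.14290712,  0.16291735]), 'tvec': array([0.0135493 , 0.59239676, 1.00826175])}
wrist {'fx': 298.9213957505674, 'fy': 298.9213957505674, 'cx': 257.996628834377, 'cy': 195.1186452996682, 'k1': -0.05666019400196071, 'rvec': array([-1.75892685, -2.36898522, -0.34681996]), 'tvec': array([ 0.67353328, -0.03690834,  0.39117947])}
```

View pics/scene0.png

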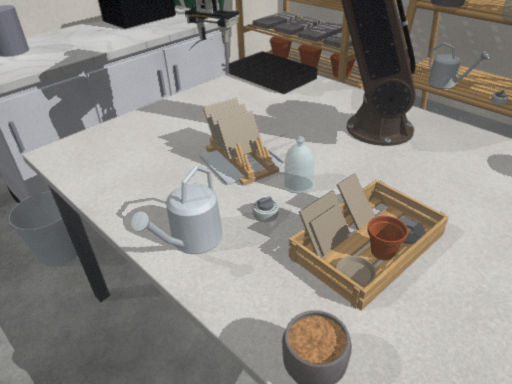

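View pics/top0.png

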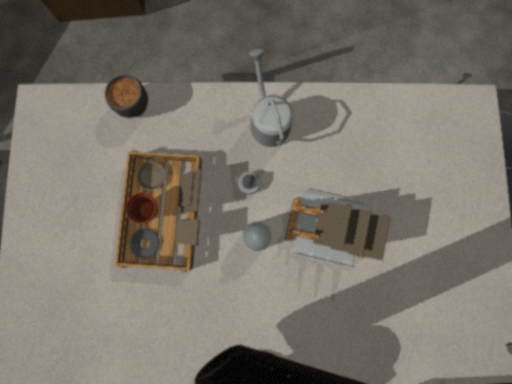

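View pics/wrist0.png

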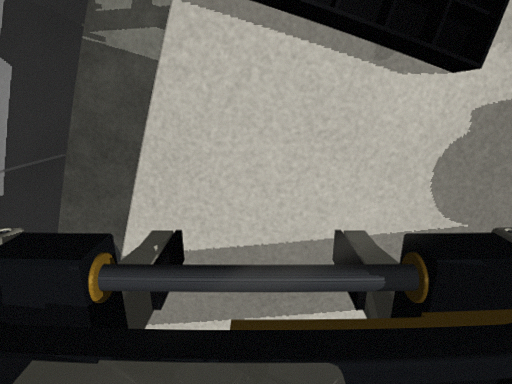

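```bash
cat > h.py <<'E'
from plant import *
import numpy as np, cv2
from scipy.optimize import least_squares
from scipy.spatial.transform import Rotation as R
def K(s): return np.array([[s["fx"],0,s["cx"]],[0,s["fy"],s["cy"]],[0,0,1.]])
def proj(s,P):
    P=np.atleast_2d(P); C=R.from_rotvec(s["rvec"]).apply(P)+s["tvec"]
    xy=C[:,:2]/C[:,2:]; r2=(xy**2).sum(1,keepdims=True)
    xy=xy*(1+s["k1"]*r2); return xy*[s["fx"],s["fy"]]+[s["cx"],s["cy"]]
def cam(s):
    return {k:s[k] for k in ("fx","fy","cx","cy","k1","rvec","tvec")}
def tri(obs):
    # obs list of (s,px)
    f=lambda X: np.concatenate([(proj(s,X)[0]-p) for s,p in obs])
    r=least_squares(f,[0.5,0,0.1]); return r.x, np.sqrt((r.fun**2).mean())
def onz(s,p,z):
    f=lambda X:(proj(s,[X[0],X[1],z])[0]-p)
    return least_squares(f,[0.5,0]).x
E
python3 - <<'E'
from h import *
import pickle
S={n:snapshot(n) for n in ["scene","top"]}
names=["plate_centre","small_plate_centre","oblong_centre","clay_pot_centre","collar_centre","saucer_centre","crate_centre","slot_seat","slot_mouth","rack","dry0_centre","dry1_centre","dry2_centre","cloche_centre","can_centre","timer_centre"]
L={}
for n in names:
    for c in S:
        r=landmark_of(n,c); L[n,c]=r
        print(n,c,[(np.round(d["position"],1).tolist(),round(d["score"],2)) for d in r[:4]])
    a,b=L[n,"scene"],L[n,"top"]
    if a and b:
        X,e=tri([(S["scene"],a[0]["position"]),(S["top"],b[0]["position"])]); print("   ",X.round(4),round(e,2))
pickle.dump((S,L),open("s0.pkl","wb"))
for n in S:
    s=S[n]; print(n, -R.from_rotvec(s["rvec"]).inv().apply(s["tvec"]))
print(get_obs()["clock"])
E
```

```text
plate_centre scene [([325.5, 220.8], 0.74)]
plate_centre top [([191.0, 192.0], 0.56)]
    [0.5767 0.197  0.0566] 0.1
small_plate_centre scene [([327.0, 232.8], 0.76)]
small_plate_centre top [([183.8, 190.5], 0.56)]
    [0.5878 0.217  0.0371] 1.3
oblong_centre scene [([358.0, 201.4], 0.6), ([238.0, 158.8], 0.39)]
oblong_centre top [([185.5, 231.4], 0.86)]
    [0.461  0.2112 0.0562] 0.45
clay_pot_centre scene [([384.8, 240.5], 0.8)]
clay_pot_centre top [([143.3, 210.2], 0.8), ([334.0, 224.7], 0.22)]
    [0.526  0.3355 0.0454] 0.79
collar_centre scene [([405.1, 231.7], 0.75)]
collar_centre top [([143.3, 242.5], 0.91)]
    [0.4311 0.3418 0.0125] 0.69
saucer_centre scene [([354.4, 271.4], 0.69)]
saucer_centre top [([151.8, 178.5], 0.56)]
    [0.6269 0.3239 0.0129] 0.74
crate_centre scene [([369.4, 245.0], 0.68)]
crate_centre top [([160.9, 210.1], 0.78)]
    [0.5274 0.2972 0.0059] 0.18
slot_seat scene [([267.2, 208.4], 0.45)]
slot_seat top []
slot_mouth scene []
slot_mouth top [([164.5, 212.8], 0.62), ([185.9, 190.2], 0.35)]
rack scene []
rack top []
dry0_centre scene [([232.0, 127.9], 0.7)]
dry0_centre top [([348.1, 234.1], 0.93)]
    [ 0.4579 -0.2545  0.0959] 1.6
dry1_centre scene [([223.7, 121.2], 0.59)]
dry1_centre top [([368.3, 233.2], 0.62), ([270.8, 121.8], 0.35)]
    [ 0.4564 -0.3052  0.1023] 0.11
dry2_centre scene [([241.8, 136.6], 0.74), ([295.9, 158.7], 0.66)]
dry2_centre top [([332.7, 222.0], 0.94), ([252.9, 239.5], 0.63), ([151.8, 176.8], 0.42)]
    [ 0.4835 -0.2031  0.0979] 1.53
cloche_centre scene [([296.3, 161.8], 0.82)]
cloche_centre top [([255.6, 236.5], 0.82)]
    [0.4511 0.0029 0.0803] 1.4
can_centre scene []
can_centre top [([271.6, 121.5], 0.96), ([332.5, 222.7], 0.39)]
timer_centre scene [([264.6, 207.4], 0.79)]
timer_centre top [([249.3, 181.0], 0.89)]
    [0.6145 0.0265 0.0265] 0.17
scene [1.21670442 0.63084609 0.72989106]
top [0.4351069  0.01600397 1.08541933]
1.85
```

```bash
python3 - <<'E'
import pickle,cv2,numpy as np
S,L=pickle.load(open("s0.pkl","rb"))
def crop(n,x0,y0,x1,y1,k):
    return cv2.resize(np.ascontiguousarray(S[n]["image"][y0:y1,x0:x1,::-1]),None,fx=k,fy=k,interpolation=cv2.INTER_CUBIC)
cv2.imwrite("pics/c1.png",crop("scene",285,165,455,300,4.5))
cv2.imwrite("pics/c2.png",crop("scene",190,90,320,200,5))
cv2.imwrite("pics/c3.png",crop("top",110,145,210,275,4.5))
cv2.imwrite("pics/c4.png",crop("top",280,180,400,275,6))
E
```

```text
(no output)
```

View pics/c1.png

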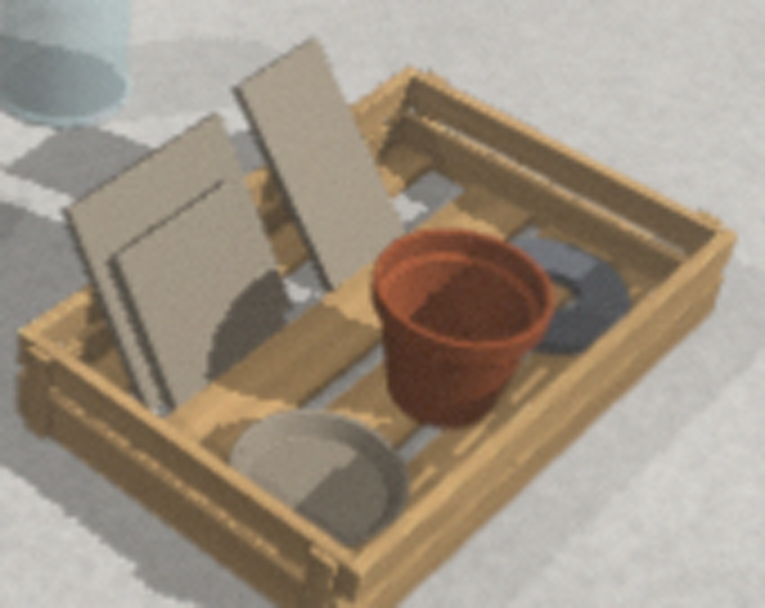

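View pics/c2.png

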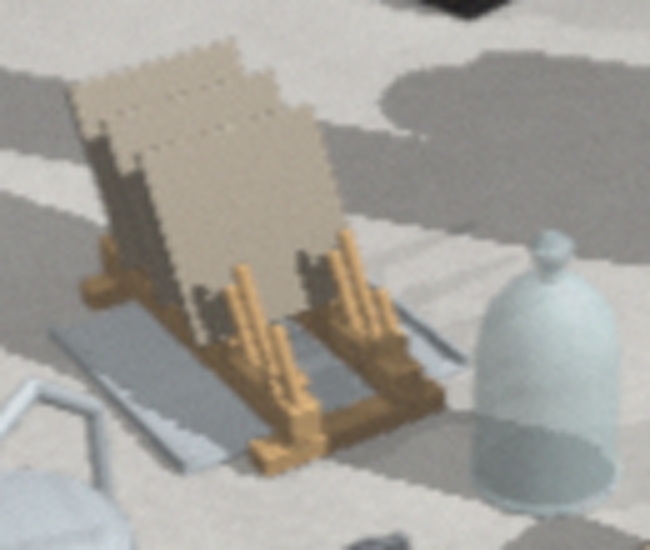

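View pics/c3.png

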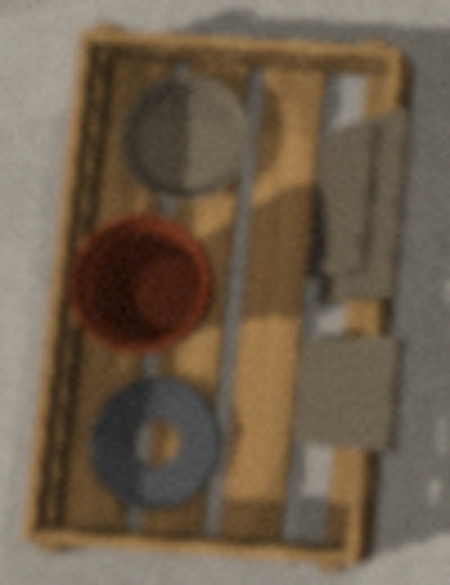

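View pics/c4.png

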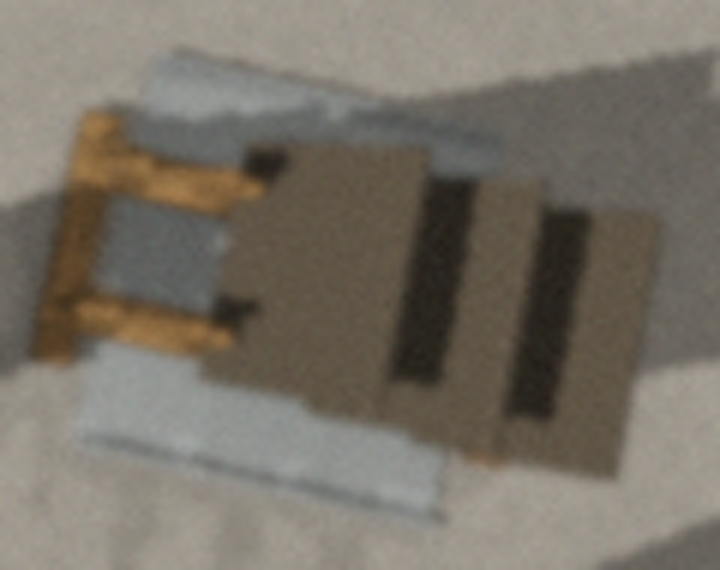

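```bash
cat > fit0.py <<'E'
from h import *
import pickle
S,L=pickle.load(open("s0.pkl","rb"))
def fr(x,y,yaw,P):
    P=np.asarray(P,float); return R.from_euler('z',yaw,degrees=True).apply(P)+[x,y,0]
def px(n,off,k,pts): return [(n,np.array(off)+np.array(p)/k) for p in pts]
# crate
C=px("top",(110,145),4.5,[(85,30),(405,45),(355,560),(28,540)])
M=[(.108,-.168,.06),(-.108,-.168,.06),(-.108,.168,.06),(.108,.168,.06)]
f=lambda q: np.concatenate([proj(S[n],fr(*q,[m]))[0]-p for (n,p),m in zip(C,M)])
r=least_squares(f,[.53,.3,84]); print("crate",r.x, r.fun.round(1))
# rack: plate top-edge corners
u=np.array([-.5,0,.866]); nn=np.array([.866,0,.5])
def cor(px_,sy,face): return np.array([px_-.002,0,.102])+.06*u+np.array([0,.06*sy,0])+face*.004*nn
O=[];Mo=[]
# top: image up = world +x = rack -y
for p,m in [((663,212),cor(-.08,-1,-1)),((617,478),cor(-.08,1,-1)),((545,183),cor(-.027,-1,-1)),((430,150),cor(.027,-1,-1)),((497,440),cor(-.027,1,-1)),((385,400),cor(.027,1,-1))]:
    pass
O=px("top",(280,180),6,[(663,212),(617,478),(545,183),(430,150)])+px("scene",(190,90),5,[(148,160),(318,108)])
Mo=[cor(-.08,-1,-1),cor(-.08,1,-1),cor(-.027,-1,-1),cor(.027,-1,-1),cor(.027,-1,1),cor(.027,1,1)]
f2=lambda q: np.concatenate([proj(S[n],fr(*q,[m]))[0]-p for (n,p),m in zip(O,Mo)])
r2=least_squares(f2,[.47,-.22,75]); print("rack",r2.x,r2.fun.round(1))
# foot end
print((proj(S["top"],fr(*r2.x,[(.137,-.065,.02),(.137,.065,.02)]))-[280,180])*6)
# big plate expected from crate: 
o=get_obs(); Rt=R.from_euler('xyz',o["orientation"],degrees=True)
s=snapshot("wrist"); Rc=R.from_rotvec(s["rvec"]); cpos=-Rc.inv().apply(s["tvec"])
print("cam in tool",Rt.inv().apply(cpos-o["tool_pos"]), "axes(cols)\n",(Rt.inv()*Rc.inv()).as_matrix().round(3))
print(Rt.as_matrix().round(3))
E
python3 fit0.py
```

```text
crate [ 0.52653396  0.29019927 86.49951925] [-0.5 -0.9  0.1 -0.   1.3  0.8 -0.9 -0. ]
rack [ 0.47159297 -0.22369714 76.52668437] [-0.2 -0.4 -0.8 -0.   0.1 -0.2 -0.5  0.6 -1.  -1.3 -0.1 -1.4]
[[ 76.06729244 102.89807284]
 [ 18.8657787  355.50228458]]
cam in tool [ 0.07633766  0.00056897 -0.19832829] axes(cols)
 [[-0.    -0.958 -0.286]
 [ 1.    -0.     0.   ]
 [-0.    -0.286  0.958]]
[[-0.957 -0.29   0.   ]
 [-0.29   0.957  0.   ]
 [-0.     0.    -1.   ]]
```

```bash
python3 -m inch '[{"dx":-40,"dy":40,"dz":-60},{"dx":-80,"dy":80,"dz":-90,"az":10},{"dx":-130,"dy":110,"dz":-120,"az":20},{"dx":-180,"dy":145,"dz":-130,"az":30},{"dx":-230,"dy":180,"dz":-130,"az":30},{"dx":-280,"dy":220,"dz":-130,"az":30},{"dx":-320,"dy":250,"dz":-130,"az":30},{"dx":-340,"dy":270,"dz":-130,"az":30}]'
python3 - <<'E'
from h import *
import pickle
for n in ["wrist"]:
    s=snapshot(n); cv2.imwrite("pics/w1.png",s["image"][:,:,::-1]); pickle.dump(s,open("w1.pkl","wb"))
for t in ["slot_seat","slot_mouth","rack","dry0_centre"]:
    print(t,[(np.round(d["position"],1).tolist(),round(d["score"],2)) for d in landmark_of(t,"wrist")])
E
```

```text
slot_seat []
slot_mouth []
rack []
dry0_centre []$[0]: bad value
```

View pics/w1.png

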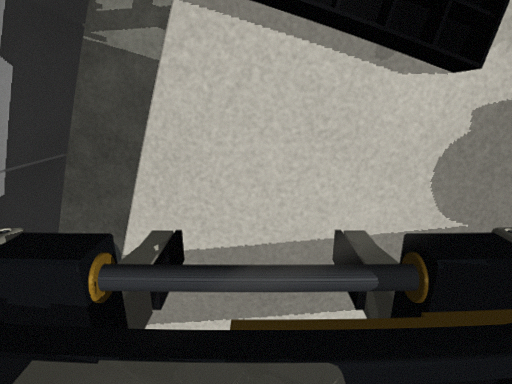

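```bash
python3 -m inch '[{"ax":0,"ay":0,"az":0,"dx":-40,"dy":40,"dz":-60,"fingers":87},{"ax":0,"ay":0,"az":10,"dx":-80,"dy":80,"dz":-90,"fingers":87},{"ax":0,"ay":0,"az":20,"dx":-130,"dy":110,"dz":-120,"fingers":87},{"ax":0,"ay":0,"az":30,"dx":-180,"dy":145,"dz":-130,"fingers":87},{"ax":0,"ay":0,"az":30,"dx":-230,"dy":180,"dz":-130,"fingers":87},{"ax":0,"ay":0,"az":30,"dx":-280,"dy":220,"dz":-130,"fingers":87},{"ax":0,"ay":0,"az":30,"dx":-320,"dy":250,"dz":-130,"fingers":87},{"ax":0,"ay":0,"az":30,"dx":-350,"dy":280,"dz":-130,"fingers":87}]'
python3 - <<'E'
from h import *
import pickle
for n in ["wrist"]:
    s=snapshot(n); cv2.imwrite("pics/w2.png",s["image"][:,:,::-1]); pickle.dump(s,open("w2.pkl","wb"))
for t in ["slot_seat","slot_mouth","rack","dry0_centre"]:
    print(t,[(np.round(d["position"],1).tolist(),round(d["score"],2)) for d in landmark_of(t,"wrist")])
E
```

```text
clock: 3.15
tool_pos: [0.4505, -0.2747, 0.317]
orientation: [180.0, 0.0, 166.9]
force: [-0.0, -0.9, -0.3]
opening: 0.0869
slot_seat []
slot_mouth []
rack []
dry0_centre [([275.2, 169.1], 0.73)]
```

View pics/w2.png

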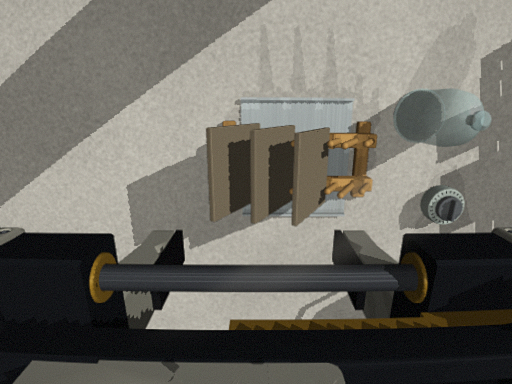

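```bash
python3 -m inch '[{"ax":0,"ay":0,"az":0,"dx":-15,"dy":50,"dz":-5,"fingers":87},{"ax":0,"ay":0,"az":0,"dx":-30,"dy":90,"dz":-5,"fingers":87},{"ax":0,"ay":0,"az":0,"dx":-40,"dy":120,"dz":-5,"fingers":87},{"ax":0,"ay":0,"az":0,"dx":-40,"dy":120,"dz":-5,"fingers":87}]'
python3 - <<'E'
from h import *
import pickle
s=snapshot("wrist"); cv2.imwrite("pics/w3.png",s["image"][:,:,::-1]); pickle.dump(s,open("w3.pkl","wb"))
for t in ["slot_seat","slot_mouth","rack","dry0_centre"]:
    print(t,[(np.round(d["position"],1).tolist(),round(d["score"],2)) for d in landmark_of(t,"wrist")])
def crop(f,x0,y0,x1,y1,k,o):
    s=pickle.load(open(f,"rb"));cv2.imwrite(o,cv2.resize(np.ascontiguousarray(s["image"][y0:y1,x0:x1,::-1]),None,fx=k,fy=k,interpolation=cv2.INTER_CUBIC))
crop("w2.pkl",200,90,390,230,4,"pics/c5.png")
crop("w3.pkl",60,80,280,230,3.5,"pics/c6.png")
E
```

```text
clock: 3.9
tool_pos: [0.5161, -0.1688, 0.3214]
orientation: [-180.0, -0.0, 166.8]
force: [0.1, -0.1, -0.1]
opening: 0.0871
slot_seat [([487.7, 145.8], 0.6)]
slot_mouth [([383.0, 181.8], 0.32)]
rack []
dry0_centre [([189.1, 140.6], 0.79), ([152.8, 138.8], 0.71)]
```

View pics/w3.png

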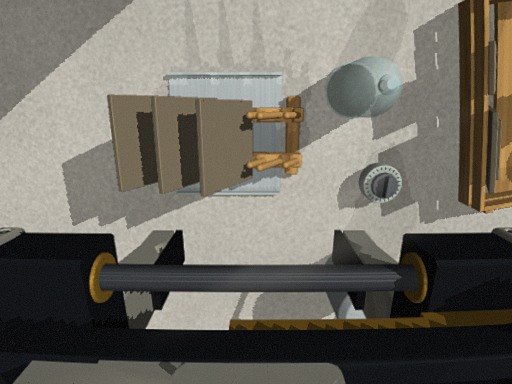

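View pics/c5.png

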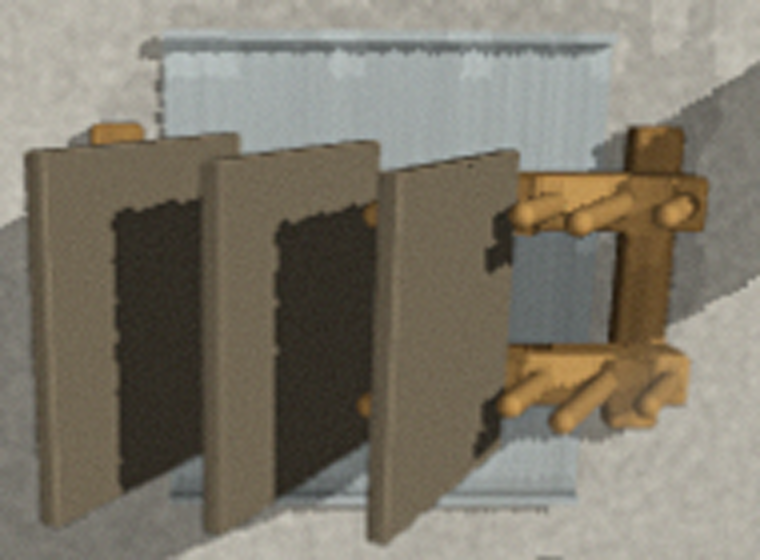

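View pics/c6.png

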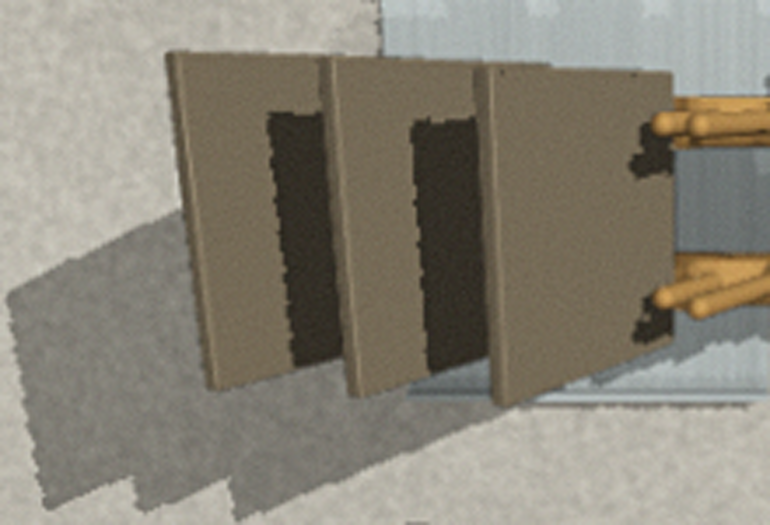

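```bash
cat > fit1.py <<'E'
from h import *
import pickle
def fr(x,y,yaw,P):
    return R.from_euler('z',yaw,degrees=True).apply(np.asarray(P,float))+[x,y,0]
w2=pickle.load(open("w2.pkl","rb")); w3=pickle.load(open("w3.pkl","rb"))
u=np.array([-.5,0,.866]); nn=np.array([.866,0,.5])
X=[-.08,-.027,.027]
def cor(i,sy,sh): return np.array([X[i]-.002,sh,.102])+.06*u+np.array([0,.06*sy,0])-.004*nn
A=[(w2,(200,90),4,[[(28,152),(45,525)],[(203,160),(207,533)],[(380,172),(370,543)]]),
   (w3,(60,80),3.5,[[(168,52),(210,390)],[(322,58),(352,397)],[(477,65),(495,405)]])]
def f(q):
    o=[]
    for s,off,k,pl in A:
        for i in range(3):
            for j,sy in enumerate((1,-1)):
                o.append(proj(s,fr(*q[:3],[cor(i,sy,q[3+i])]))[0]-(np.array(off)+np.array(pl[i][j])/k))
    return np.concatenate(o+[np.array([q[3:].sum()*200])])
r=least_squares(f,[.4716,-.2237,76.5,0,0,0]); print(r.x.round(4)); print(r.fun.round(1))
q=r.x[:3]
seat=np.array([.08,0,.102])
for y in (.036,-.036):
    print("backrest tip w2",(proj(w2,fr(*q,[seat+.009*u-.01125*nn+[0,y,0]]))-[200,90])*4,"keeper",(proj(w2,fr(*q,[seat-.029*u+.01125*nn+[0,y,0]]))-[200,90])*4)
print("foot",(proj(w2,fr(*q,[(.137,.065,.0),(.137,-.065,.0)]))-[200,90])*4)
np.save("rack.npy",q)
E
python3 fit1.py
```

```text
[ 4.73300e-01 -2.23300e-01  7.69152e+01  2.90000e-03  2.00000e-04
 -3.10000e-03]
[-0.3 -0.2 -0.1  0.4  0.3 -0.  -0.   0.3  1.2 -0.3  0.5  0.1 -0.7 -0.1
 -0.4  0.2 -0.8 -0.3 -0.5  0.2  0.4 -0.   0.4  0.2  0. ]
backrest tip w2 [[580.73847139 221.64400788]] keeper [[669.06081918 214.64703292]]
backrest tip w2 [[564.82950222 422.14338917]] keeper [[650.19672492 405.6408682 ]]
foot [[683.61740795 122.74020115]
 [654.56522416 417.24575833]]
```

```bash
python3 -m inch '[{"ax":0,"ay":0,"az":0,"dx":-5,"dy":40,"dz":0,"fingers":87},{"ax":0,"ay":0,"az":-4,"dx":-10,"dy":100,"dz":0,"fingers":87},{"ax":0,"ay":0,"az":-8,"dx":-15,"dy":160,"dz":0,"fingers":87},{"ax":0,"ay":0,"az":-10,"dx":-15,"dy":220,"dz":0,"fingers":87},{"ax":0,"ay":0,"az":-10,"dx":-15,"dy":280,"dz":0,"fingers":87},{"ax":0,"ay":0,"az":-10,"dx":-15,"dy":320,"dz":0,"fingers":87},{"ax":0,"ay":0,"az":-10,"dx":-15,"dy":345,"dz":0,"fingers":87},{"ax":0,"ay":0,"az":-10,"dx":-15,"dy":345,"dz":0,"fingers":87}]'
python3 - <<'E'
from h import *
import pickle
s=snapshot("wrist"); cv2.imwrite("pics/w4.png",s["image"][:,:,::-1]); pickle.dump(s,open("w4.pkl","wb"))
cv2.imwrite("pics/w4c.png",cv2.resize(np.ascontiguousarray(s["image"][20:230,180:400,::-1]),None,fx=2.8,fy=2.8,interpolation=cv2.INTER_CUBIC))
E
```

```text
clock: 5.15
tool_pos: [0.609, 0.1642, 0.3211]
orientation: [-180.0, -0.1, 176.9]
force: [-0.6, -0.9, -0.4]
opening: 0.087
```

View pics/w4.png

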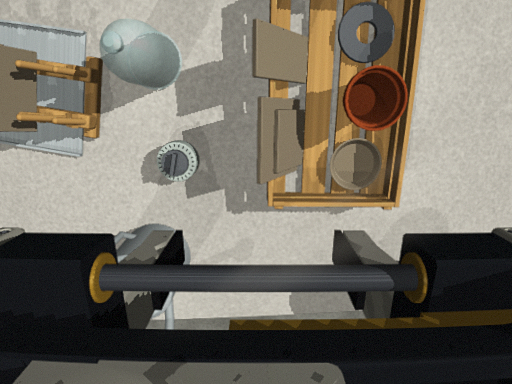

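View pics/w4c.png

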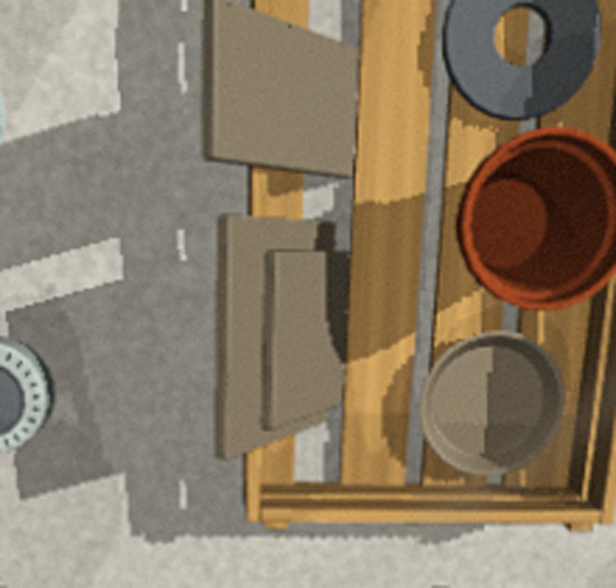

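```bash
cat > fit2.py <<'E'
from h import *
import pickle
S,L=pickle.load(open("s0.pkl","rb")); w4=pickle.load(open("w4.pkl","rb"))
t=np.radians(32); u=np.array([-np.sin(t),0,np.cos(t)]); nn=np.array([np.cos(t),0,np.sin(t)])
c0=np.array([0,0,.0528])
def fr(q,P): return R.from_euler('z',q[2],degrees=True).apply(np.asarray(P,float))+[q[0],q[1],0]
cor=lambda sy,face:[c0+.06*u+np.array([0,.06*sy,0])+face*.004*nn]
scene=lambda p:(S["scene"],np.array([285,165])+np.array(p)/4.5)
top=lambda p:(S["top"],np.array([110,145])+np.array(p)/4.5)
w=lambda p:(w4,np.array([180,20])+np.array(p)/2.8)
obs=[(w((219,215)),cor(1,-1)),(w((219,458)),cor(-1,-1)),(top((407,108)),cor(-1,-1)),(top((390,298)),cor(1,-1)),(scene((65,210)),cor(-1,-1)),(scene((213,113)),cor(1,-1))]
f=lambda q,ob=obs: np.concatenate([proj(s,fr(q,m))[0]-p for (s,p),m in ob])
r=least_squares(f,[.58,.2,86]); print("all",r.x.round(4)); print(r.fun.round(1))
r=least_squares(lambda q:f(q,obs[:2]),[.58,.2,86]); print("wrist",r.x.round(4),r.fun.round(1))
r=least_squares(lambda q:f(q,obs[2:]),[.58,.2,86]); print("others",r.x.round(4),r.fun.round(1))
# crate corner check in wrist: -x,-y top outer corner
r2=least_squares(lambda q: np.concatenate([proj(w4,fr(q,[m]))[0]-w(p)[1] for p,m in [((247,522),(-.108,-.168,.06)),((616,522),(.108,-.168,.06)),((250,190),(-.108,0,.06))]][:2]),[.5265,.29,86]);print(r2.x)
E
python3 fit2.py
```

```text
all [ 0.5806  0.2021 86.8352]
[ 0.  -0.9 -0.  -0.5  0.1 -0.7  0.5 -0.7 -0.6  1.1 -0.   0.8]
wrist [ 0.5816  0.202  86.8843] [-0.  -0.1  0.   0.1]
others [ 0.5784  0.2017 86.7308] [ 0.2  0.1  0.5  0.1 -0.1  0.5  0.5  0.3]
[ 0.52732657  0.29470621 86.83117728]
```

```bash
cat > tgt.py <<'E'
from h import *
def pose(center,yaw,tilt,up):
    """tool pose with TCP at center+up*u"""
    t=np.radians(tilt); Rz=R.from_euler('z',yaw,degrees=True)
    u=Rz.apply([-np.sin(t),0,np.cos(t)]); n=Rz.apply([np.cos(t),0,np.sin(t)])
    z=-u;y=n;x=np.cross(y,z)
    return np.array(center)+up*u, R.from_matrix(np.array([x,y,z]).T)
def delta(p,Rg):
    o=get_obs(); Rt=R.from_euler('xyz',o["orientation"],degrees=True)
    d=Rt.inv().apply(p-o["tool_pos"])*1000; a=(Rt.inv()*Rg).as_rotvec(degrees=True)
    print("d",d.round(1),"a",a.round(1))
plate=([.5808,.2021,.0528],86.85,32)
E
python3 - <<'E'
from tgt import *
p,Rg=pose(*plate,.112); print(p); delta(p,Rg)
E
```

```text
[0.57753865 0.14283872 0.14778139]
d [ 30.1 -22.  173.7] a [-32.  -0.  -0.]
```

```bash
python3 -m inch '[{"ax":-8,"ay":0,"az":0,"dx":8,"dy":-20,"dz":20,"fingers":40},{"ax":-16,"ay":0,"az":0,"dx":16,"dy":-22,"dz":50,"fingers":40},{"ax":-24,"ay":0,"az":0,"dx":24,"dy":-22,"dz":90,"fingers":40},{"ax":-32,"ay":0,"az":0,"dx":30,"dy":-22,"dz":130,"fingers":40},{"ax":-32,"ay":0,"az":0,"dx":30,"dy":-22,"dz":160,"fingers":40},{"ax":-32,"ay":0,"az":0,"dx":30,"dy":-22,"dz":173.7,"fingers":40},{"ax":-32,"ay":0,"az":0,"dx":30,"dy":-22,"dz":173.7,"fingers":40},{"ax":-32,"ay":0,"az":0,"dx":30,"dy":-22,"dz":173.7,"fingers":40}]'
python3 - <<'E'
from tgt import *
import pickle
s=snapshot("wrist"); cv2.imwrite("pics/w5.png",s["image"][:,:,::-1]); pickle.dump(s,open("w5.pkl","wb"))
p,Rg=pose(*plate,.032); delta(p,Rg)
t=np.radians(32)
c,Rz=np.array(plate[0]),R.from_euler('z',plate[1],degrees=True)
P=[c+Rz.apply(.06*np.array([-np.sin(t),0,np.cos(t)])+np.array([0,.06*sy,0])+f*.004*np.array([np.cos(t),0,np.sin(t)])) for sy in(1,-1) for f in (1,-1)]
print(proj(s,np.array(P)).round(1))
E
```

```text
clock: 6.2
tool_pos: [0.5784, 0.1436, 0.1497]
orientation: [148.0, 0.1, 176.9]
force: [-0.4, 0.2, -0.2]
opening: 0.0402
d [ 1.  -1.9 81.2] a [0.  0.1 0.1]
[[259.7 126.2]
 [249.9 126.2]
 [259.2 257.4]
 [250.7 257.3]]
```

View pics/w5.png

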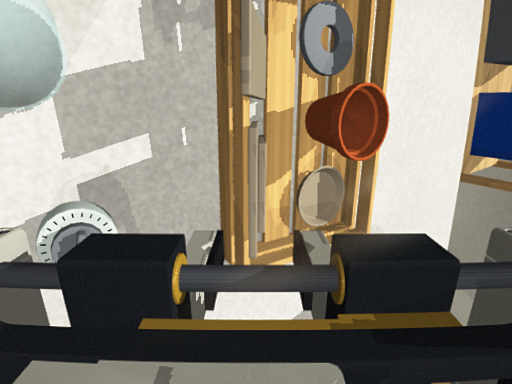

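```bash
python3 - <<'E'
import pickle,cv2,numpy as np
s=pickle.load(open("w5.pkl","rb"))
cv2.imwrite("pics/w5c.png",cv2.resize(np.ascontiguousarray(s["image"][90:270,200:310,::-1]),None,fx=3.3,fy=3.3,interpolation=cv2.INTER_CUBIC))
E
```

```text
(no output)
```

View pics/w5c.png

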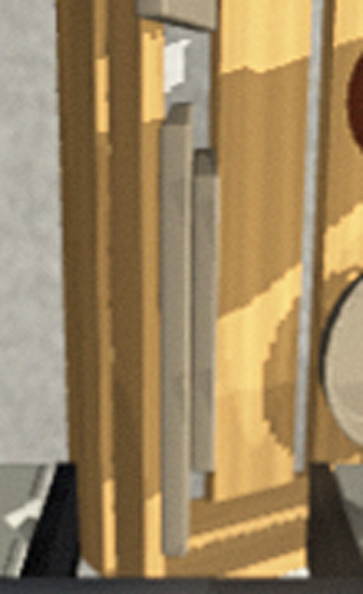

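```bash
python3 -m inch '[{"ax":0,"ay":0,"az":0,"dx":1,"dy":-2.5,"dz":20,"fingers":40},{"ax":0,"ay":0,"az":0,"dx":1,"dy":-2.5,"dz":45,"fingers":40},{"ax":0,"ay":0,"az":0,"dx":1,"dy":-2.5,"dz":65,"fingers":40},{"ax":0,"ay":0,"az":0,"dx":1,"dy":-2.5,"dz":75,"fingers":40},{"ax":0,"ay":0,"az":0,"dx":1,"dy":-2.5,"dz":80,"fingers":40},{"ax":0,"ay":0,"az":0,"dx":1,"dy":-2.5,"dz":80,"fingers":40}]'
python3 - <<'E'
from tgt import *
import pickle
for c in ("wrist","scene"):
  s=snapshot(c); im=s["image"][:,:,::-1]
  if c=="scene": im=cv2.resize(np.ascontiguousarray(im[120:300,260:460]),None,fx=3.3,fy=3.3,interpolation=cv2.INTER_CUBIC)
  cv2.imwrite(f"pics/6{c}.png",im)
p,Rg=pose(*plate,.033); delta(p,Rg)
E
```

```text
clock: 7.0
tool_pos: [0.579, 0.1836, 0.0789]
orientation: [148.0, 0.0, 176.8]
force: [-0.2, 0.1, -0.4]
opening: 0.0401
d [-0.5  1.9 -0.4] a [0.  0.1 0. ]
```

View pics/6wrist.png

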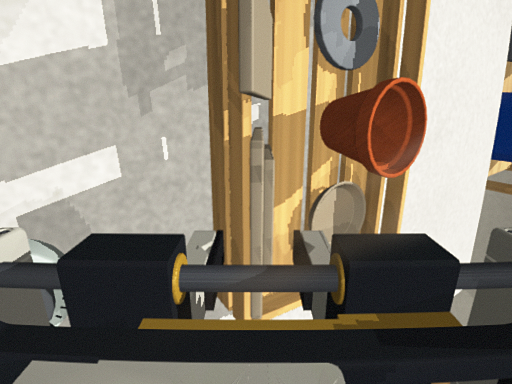

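View pics/6scene.png

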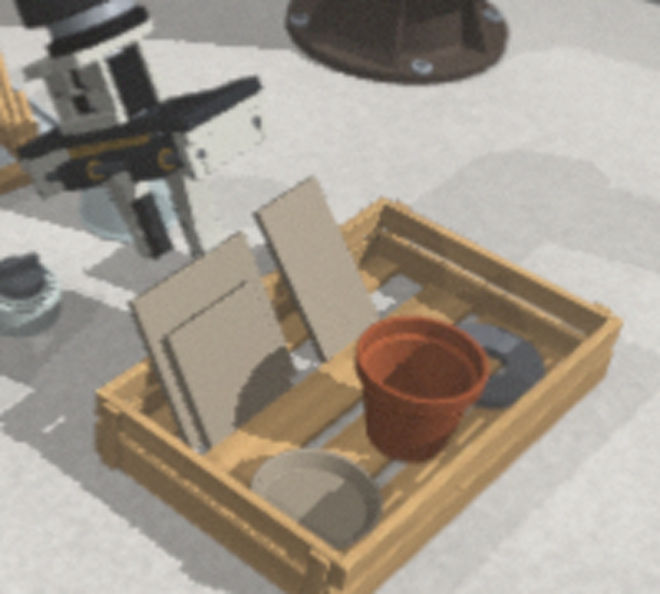

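```bash
python3 - <<'E'
from tgt import *
import pickle
s=snapshot("scene"); cv2.imwrite("pics/7.png",cv2.resize(np.ascontiguousarray(s["image"][150:270,260:400,::-1]),None,fx=5,fy=5,interpolation=cv2.INTER_CUBIC))
o=get_obs(); Rt=R.from_euler('xyz',o["orientation"],degrees=True)
q=lambda v:((proj(s,o["tool_pos"]+Rt.apply(v))-[260,150])*5).round(0)
print(o["clock"],o["tool_pos"],q([0,0,0]),q([0,.02,0]),q([0,-.02,0]),"body",q([.0,0,-.066]))
E
```

```text
7.15 [0.57935858 0.18326983 0.07953525] [[304. 308.]] [[333. 307.]] [[276. 309.]] body [[256. 184.]]
```

View pics/7.png

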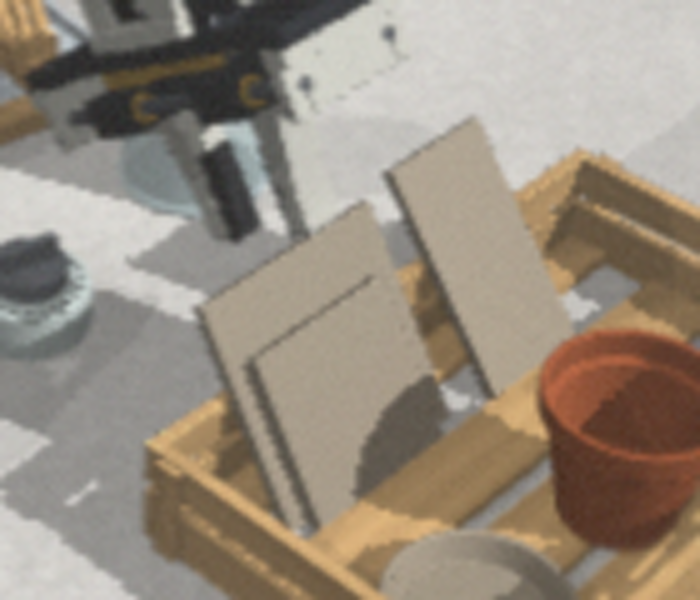

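```bash
python3 - <<'E'
from tgt import *
import pickle
s=snapshot("top"); w=snapshot("wrist"); sc=snapshot("scene"); pickle.dump((s,w,sc,get_obs()),open("s7.pkl","wb"))
cv2.imwrite("pics/8t.png",cv2.resize(np.ascontiguousarray(s["image"][140:270,130:270,::-1]),None,fx=4.5,fy=4.5,interpolation=cv2.INTER_CUBIC))
cv2.imwrite("pics/8w.png",cv2.resize(np.ascontiguousarray(w["image"][200:340,160:360,::-1]),None,fx=4,fy=4,interpolation=cv2.INTER_CUBIC))
o=get_obs(); Rt=R.from_euler('xyz',o["orientation"],degrees=True)
for h in (0,-.02,-.045):
  for y in (.02,-.02):
   v=o["tool_pos"]+Rt.apply([.0095,y,h]); print(h,y,"top",((proj(s,v)-[130,140])*4.5).round(0),"wrist",((proj(w,v)-[160,200])*4).round(0))
E
```

```text
0 0.02 top [[259. 237.]] wrist [[501.  24.]]
0 -0.02 top [[317. 244.]] wrist [[272.  24.]]
-0.02 0.02 top [[271. 234.]] wrist [[512.  65.]]
-0.02 -0.02 top [[330. 242.]] wrist [[260.  65.]]
-0.045 0.02 top [[286. 230.]] wrist [[529. 128.]]
-0.045 -0.02 top [[346. 238.]] wrist [[241. 128.]]
```

View pics/8t.png

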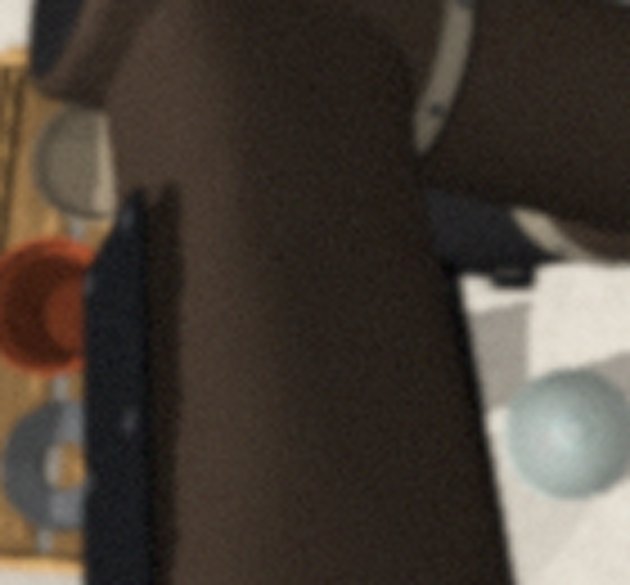

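View pics/8w.png

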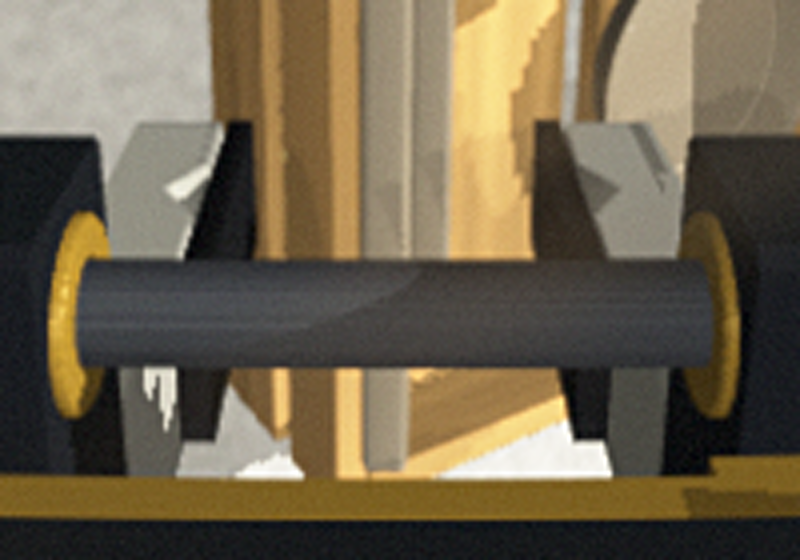

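```bash
python3 - <<'E'
from tgt import *
import pickle
s,w,sc,o=pickle.load(open("s7.pkl","rb"))
Rt=R.from_euler('xyz',o["orientation"],degrees=True)
im=cv2.resize(np.ascontiguousarray(sc["image"][150:270,260:400,::-1]),None,fx=5,fy=5,interpolation=cv2.INTER_CUBIC)
for h,c in ((0,(0,0,255)),(-.043,(0,255,0))):
  for y in (.02,-.02,.041,-.041):
    for x in (-.0095,.0095):
      p=((proj(sc,o["tool_pos"]+Rt.apply([x,y,h]))-[260,150])*5)[0]; cv2.circle(im,tuple(int(v) for v in p),4,c,-1)
cv2.imwrite("pics/9.png",im[:420,:500])
E
```

```text
(no output)
```

View pics/9.png

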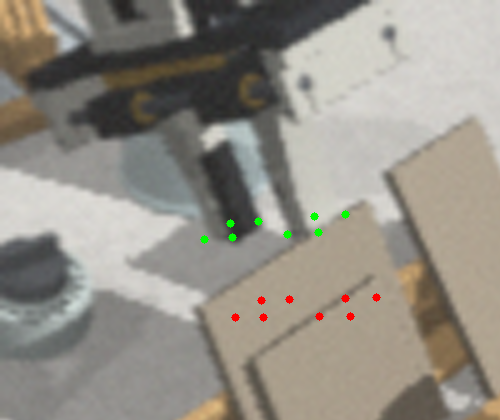

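```bash
python3 -m inch '[{"ax":0,"ay":0,"az":0,"dx":0,"dy":-1,"dz":10,"fingers":40},{"ax":0,"ay":0,"az":0,"dx":0,"dy":-1,"dz":20,"fingers":40},{"ax":0,"ay":0,"az":0,"dx":0,"dy":-1,"dz":30,"fingers":40},{"ax":0,"ay":0,"az":0,"dx":0,"dy":-1,"dz":36,"fingers":40},{"ax":0,"ay":0,"az":0,"dx":0,"dy":-1,"dz":36,"fingers":40}]'
python3 - <<'E'
from tgt import *
w=snapshot("wrist"); sc=snapshot("scene")
cv2.imwrite("pics/10s.png",cv2.resize(np.ascontiguousarray(sc["image"][150:270,260:400,::-1]),None,fx=5,fy=5,interpolation=cv2.INTER_CUBIC))
cv2.imwrite("pics/10w.png",cv2.resize(np.ascontiguousarray(w["image"][100:340,160:360,::-1]),None,fx=2.5,fy=2.5,interpolation=cv2.INTER_CUBIC))
p,Rg=pose(*plate,.033-.043); delta(p,Rg)
E
```

```text
clock: 7.92
tool_pos: [0.5795, 0.202, 0.0471]
orientation: [148.0, -0.1, 176.9]
force: [0.8, 0.2, 0.0]
opening: 0.0396
d [-0.8  2.9  6. ] a [-0.  0.  0.]
```

View pics/10s.png

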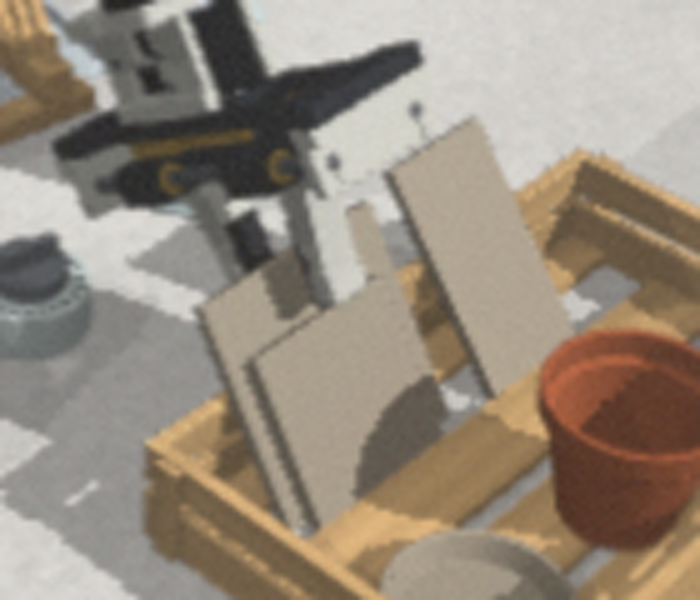

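View pics/10w.png

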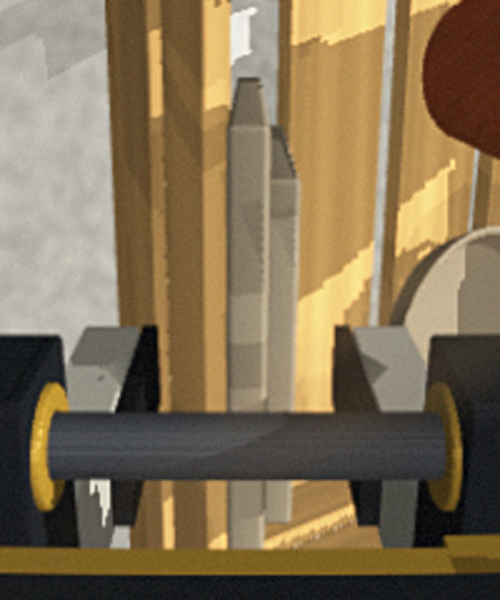

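```bash
python3 -m inch '[{"ax":0,"ay":0,"az":0,"dx":0,"dy":0.7,"dz":4,"fingers":40},{"ax":0,"ay":0,"az":0,"dx":0,"dy":0.7,"dz":5,"fingers":30},{"ax":0,"ay":0,"az":0,"dx":0,"dy":0.7,"dz":5,"fingers":20},{"ax":0,"ay":0,"az":0,"dx":0,"dy":0.7,"dz":5,"fingers":14},{"ax":0,"ay":0,"az":0,"dx":0,"dy":0.7,"dz":5,"fingers":14}]'
python3 - <<'E'
from tgt import *
w=snapshot("wrist"); sc=snapshot("scene")
cv2.imwrite("pics/11s.png",cv2.resize(np.ascontiguousarray(sc["image"][150:270,260:400,::-1]),None,fx=5,fy=5,interpolation=cv2.INTER_CUBIC))
cv2.imwrite("pics/11w.png",cv2.resize(np.ascontiguousarray(w["image"][100:340,160:360,::-1]),None,fx=2.5,fy=2.5,interpolation=cv2.INTER_CUBIC))
E
```

```text
clock: 8.65
tool_pos: [0.5801, 0.2049, 0.044]
orientation: [148.0, 0.0, 176.8]
force: [0.5, 0.9, -0.5]
opening: 0.0146
```

View pics/11s.png

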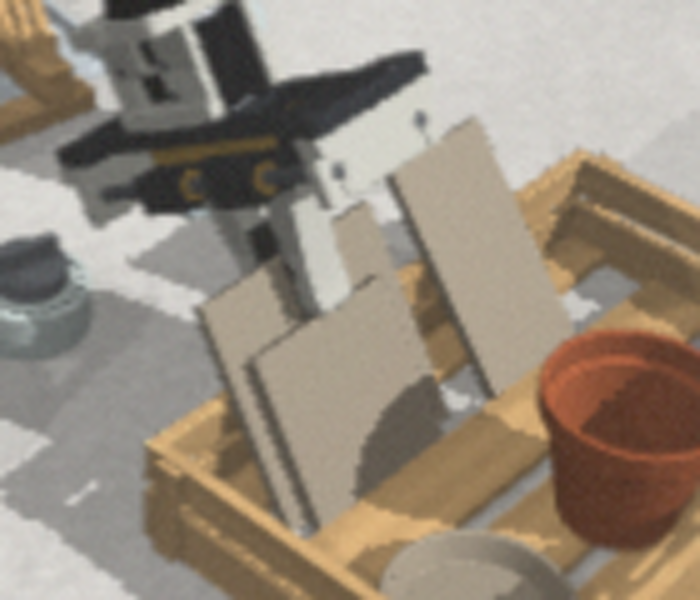

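View pics/11w.png

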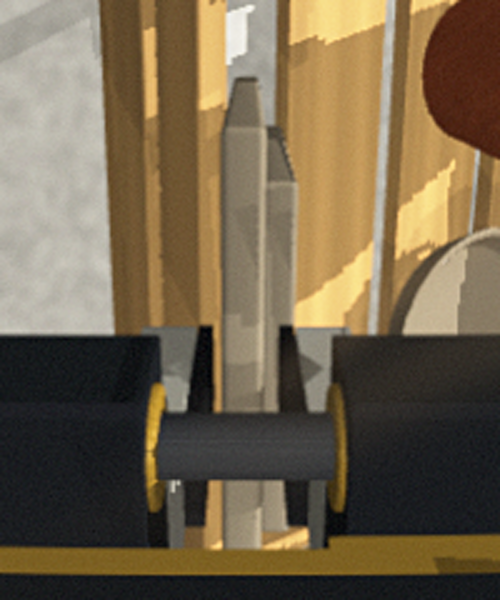

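```bash
python3 -m inch '[{"ax":0,"ay":0,"az":0,"dx":0,"dy":-0.5,"dz":-3,"fingers":14},{"ax":0,"ay":0,"az":0,"dx":0,"dy":-0.5,"dz":-3,"fingers":8},{"ax":0,"ay":0,"az":0,"dx":0,"dy":-0.5,"dz":-3,"fingers":2},{"ax":0,"ay":0,"az":0,"dx":0,"dy":-0.5,"dz":-3,"fingers":0},{"ax":0,"ay":0,"az":0,"dx":0,"dy":-0.5,"dz":-3,"fingers":0},{"ax":0,"ay":0,"az":0,"dx":0,"dy":-0.5,"dz":-3,"fingers":0}]'
python3 - <<'E'
from tgt import *
o=get_obs(); print(o["force"],o["moment"],o["opening"])
w=snapshot("wrist"); sc=snapshot("scene")
cv2.imwrite("pics/12s.png",cv2.resize(np.ascontiguousarray(sc["image"][150:270,260:400,::-1]),None,fx=5,fy=5,interpolation=cv2.INTER_CUBIC))
E
```

```text
clock: 9.5
tool_pos: [0.5802, 0.2029, 0.0464]
orientation: [148.0, 0.0, 176.8]
force: [-0.8, -1.2, 4.5]
opening: 0.0078
[-0.75663778 -1.21037934  4.47211281] [-1.57768899  0.17122765 -0.11129467] 0.007829267772025007
```

View pics/12s.png

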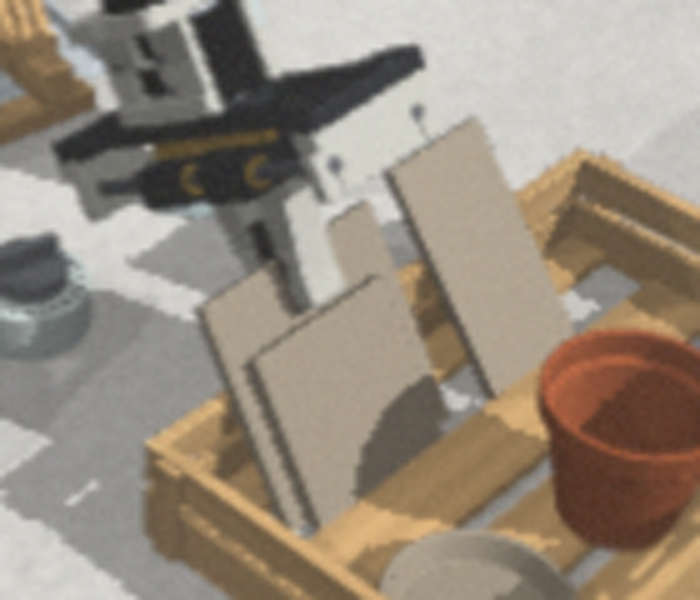

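```bash
python3 -m inch '[{"ax":0,"ay":0,"az":0,"dx":0,"dy":0,"dz":-5,"fingers":0},{"ax":0,"ay":0,"az":0,"dx":0,"dy":0,"dz":-12,"fingers":0},{"ax":0,"ay":0,"az":0,"dx":0,"dy":0,"dz":-20,"fingers":0},{"ax":0,"ay":0,"az":0,"dx":0,"dy":0,"dz":-28,"fingers":0},{"ax":0,"ay":0,"az":0,"dx":0,"dy":0,"dz":-36,"fingers":0},{"ax":0,"ay":0,"az":0,"dx":0,"dy":0,"dz":-40,"fingers":0}]'
python3 - <<'E'
from tgt import *
w=snapshot("wrist"); sc=snapshot("scene")
cv2.imwrite("pics/13s.png",cv2.resize(np.ascontiguousarray(sc["image"][130:270,260:400,::-1]),None,fx=4,fy=4,interpolation=cv2.INTER_CUBIC))
E
```

```text
clock: 10.35
tool_pos: [0.579, 0.1813, 0.0808]
orientation: [148.0, 0.0, 176.8]
force: [1.0, 1.3, -2.7]
opening: 0.0077
```

View pics/13s.png

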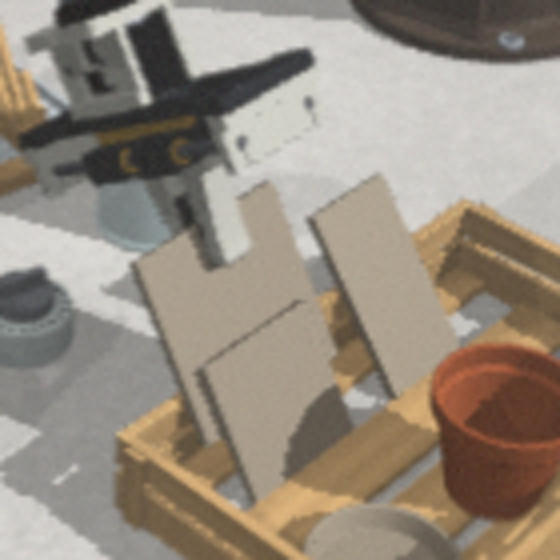

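Plate rises with the gripper and the small plate stays. Continue.

```bash
python3 -m inch '[{"ax":0,"ay":0,"az":0,"dx":0,"dy":0,"dz":-10,"fingers":0},{"ax":0,"ay":0,"az":0,"dx":0,"dy":0,"dz":-20,"fingers":0},{"ax":0,"ay":0,"az":0,"dx":0,"dy":0,"dz":-28,"fingers":0},{"ax":0,"ay":0,"az":0,"dx":0,"dy":0,"dz":-35,"fingers":0},{"ax":0,"ay":0,"az":0,"dx":0,"dy":0,"dz":-42,"fingers":0},{"ax":0,"ay":0,"az":0,"dx":0,"dy":0,"dz":-52,"fingers":0},{"ax":0,"ay":0,"az":0,"dx":0,"dy":0,"dz":-65,"fingers":0},{"ax":0,"ay":0,"az":0,"dx":0,"dy":0,"dz":-80,"fingers":0}]'
python3 - <<'E'
from tgt import *
w=snapshot("wrist"); sc=snapshot("scene")
cv2.imwrite("pics/14s.png",cv2.resize(np.ascontiguousarray(sc["image"][90:270,240:420,::-1]),None,fx=3.3,fy=3.3,interpolation=cv2.INTER_CUBIC))
E
```

```text
clock: 11.45
tool_pos: [0.5765, 0.1389, 0.1489]
orientation: [148.0, 0.0, 176.8]
force: [0.6, 0.2, -2.6]
opening: 0.0083
```

View pics/14s.png

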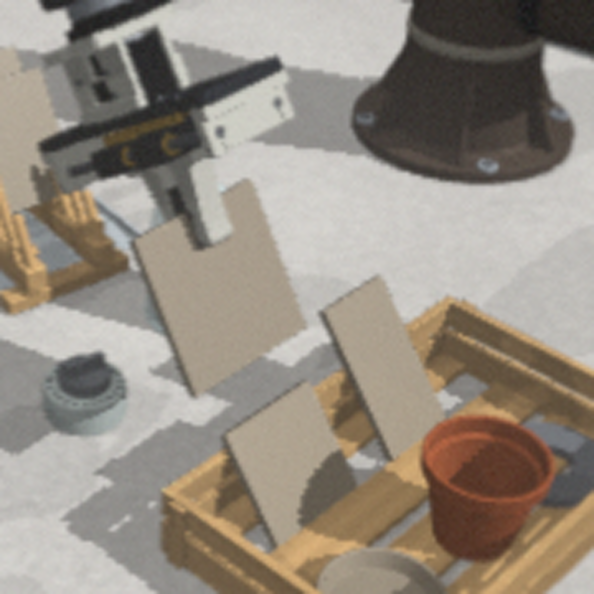

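```bash
cat >> tgt.py <<'E'
q=np.load("rack.npy")
seat=R.from_euler('z',q[2],degrees=True).apply([.08,0,.102])+[q[0],q[1],0]
def seatpose(up,n=-.002): 
    t=np.radians(30); Rz=R.from_euler('z',q[2],degrees=True)
    return pose(seat+n*Rz.apply([np.cos(t),0,np.sin(t)]),q[2],30,up-.0058)
E
python3 - <<'E'
from tgt import *
print(seat)
p,Rg=seatpose(.130); print(p); delta(p,Rg)
o=get_obs(); Rt=R.from_euler('xyz',o["orientation"],degrees=True)
print("lift .11",Rt.inv().apply([0,0,110]), "mid", Rt.inv().apply(np.array([.54,.0,.26])-o["tool_pos"])*1000)
E
```

```text
[ 0.49138301 -0.14535398  0.102     ]
[ 0.47693185 -0.20752869  0.20856036]
d [  81.  -266.7 -235.8] a [ 2.  -4.9  8.6]
lift .11 [ -0.35927002  58.28809094 -93.28649088] mid [  29.46554731  -60.78965635 -167.64826916]
```

```bash
python3 -m inch '[{"ax":0,"ay":0,"az":0,"dx":0,"dy":12,"dz":-19,"fingers":0},{"ax":0,"ay":0,"az":0,"dx":0,"dy":30,"dz":-47,"fingers":0},{"ax":0,"ay":0,"az":0,"dx":0,"dy":48,"dz":-75,"fingers":0},{"ax":0,"ay":0,"az":0,"dx":0,"dy":58,"dz":-93,"fingers":0},{"ax":0,"ay":0,"az":0,"dx":3,"dy":45,"dz":-103,"fingers":0},{"ax":0,"ay":0,"az":0,"dx":9,"dy":15,"dz":-122,"fingers":0},{"ax":0,"ay":0,"az":0,"dx":18,"dy":-20,"dz":-144,"fingers":0},{"ax":0,"ay":0,"az":0,"dx":29,"dy":-60,"dz":-168,"fingers":0}]'
python3 - <<'E'
from tgt import *
o=get_obs(); Rt=R.from_euler('xyz',o["orientation"],degrees=True)
p,Rg=seatpose(.130); delta(p,Rg); p,Rg=seatpose(.18); delta(p,Rg)
sc=snapshot("scene"); cv2.imwrite("pics/15s.png",sc["image"][:,:,::-1])
E
```

```text
clock: 12.55
tool_pos: [0.5385, 0.0, 0.2577]
orientation: [148.0, -0.1, 176.9]
force: [0.2, -0.4, -2.4]
opening: 0.0081
d [  50.1 -204.7  -69.9] a [ 2.  -5.2  8.5]
d [  54.5 -202.6 -119.7] a [ 2.  -5.2  8.5]
```

View pics/15s.png

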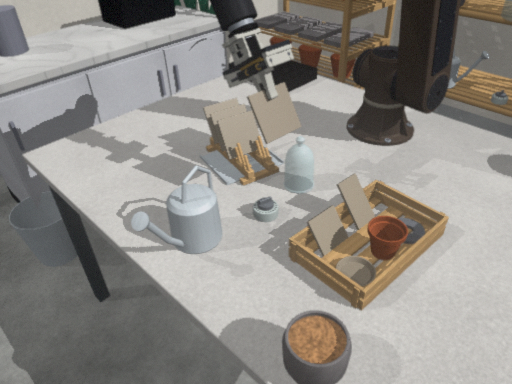

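```bash
python3 -m inch '[{"ax":0,"ay":0,"az":0,"dx":8,"dy":-25,"dz":-20,"fingers":0},{"ax":1,"ay":-2.6,"az":4,"dx":18,"dy":-70,"dz":-50,"fingers":0},{"ax":2,"ay":-5.2,"az":8.5,"dx":30,"dy":-115,"dz":-75,"fingers":0},{"ax":2,"ay":-5.2,"az":8.5,"dx":42,"dy":-160,"dz":-100,"fingers":0},{"ax":2,"ay":-5.2,"az":8.5,"dx":51,"dy":-190,"dz":-115,"fingers":0},{"ax":2,"ay":-5.2,"az":8.5,"dx":54.5,"dy":-202.6,"dz":-119.7,"fingers":0},{"ax":2,"ay":-5.2,"az":8.5,"dx":51,"dy":-204,"dz":-84,"fingers":0},{"ax":2,"ay":-5.2,"az":8.5,"dx":50,"dy":-204.7,"dz":-70,"fingers":0}]'
python3 - <<'E'
from tgt import *
import pickle
p,Rg=seatpose(.130); delta(p,Rg)
w=snapshot("wrist"); sc=snapshot("scene"); pickle.dump((w,sc,get_obs()),open("s16.pkl","wb"))
cv2.imwrite("pics/16s.png",cv2.resize(np.ascontiguousarray(sc["image"][60:200,190:330,::-1]),None,fx=4.2,fy=4.2,interpolation=cv2.INTER_CUBIC))
cv2.imwrite("pics/16w.png",w["image"][:,:,::-1])
E
```

```text
clock: 13.6
tool_pos: [0.4772, -0.2049, 0.2076]
orientation: [149.9, -0.1, 166.9]
force: [-0.1, 0.3, -1.2]
opening: 0.008
d [-0.3 -1.8 -2.2] a [ 0.1 -0.1 -0.1]
```

View pics/16s.png

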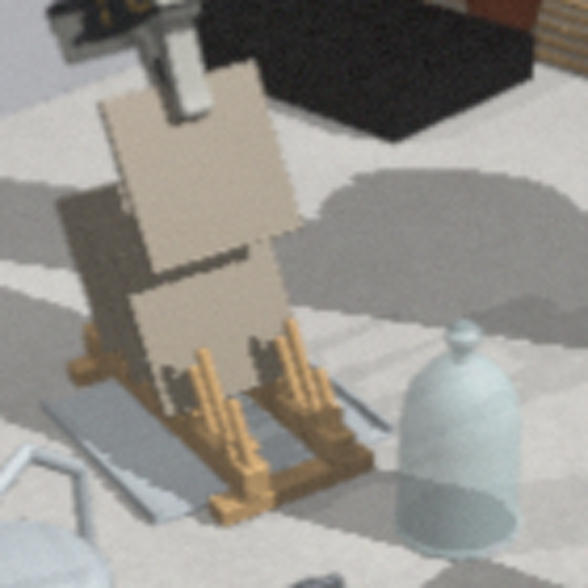

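View pics/16w.png

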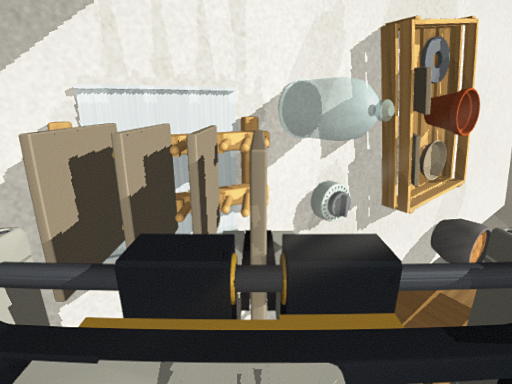

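```bash
python3 - <<'E'
from tgt import *
import pickle
w,sc,o=pickle.load(open("s16.pkl","rb"))
Rt=R.from_euler('xyz',o["orientation"],degrees=True)
T=lambda v:o["tool_pos"]+Rt.apply(v)
# held plate corners: centre at tool (0,0,-.0058); y=n, z=-u, x=width
hc={ (sx,sz,f):T([.06*sx,.004*f,-.0058+.06*sz]) for sx in(1,-1) for sz in(1,-1) for f in(1,-1)}
iw=cv2.resize(np.ascontiguousarray(w["image"][90:250,160:290,::-1]),None,fx=4.5,fy=4.5,interpolation=cv2.INTER_CUBIC)
is_=cv2.resize(np.ascontiguousarray(sc["image"][60:200,190:290,::-1]),None,fx=5,fy=5,interpolation=cv2.INTER_CUBIC)
def mark(P,c):
    for s,im,off,k in((w,iw,(160,90),4.5),(sc,is_,(190,60),5)):
        a=(proj(s,P)[0]-off)*k; cv2.circle(im,tuple(int(v) for v in a),3,c,-1)
for P in hc.values(): mark(P,(0,0,255))
Rz=R.from_euler('z',q[2],degrees=True); t=np.radians(30)
u=Rz.apply([-np.sin(t),0,np.cos(t)]); n=Rz.apply([np.cos(t),0,np.sin(t)]); yy=Rz.apply([0,1,0])
for y in(.036,-.036):
    mark(seat+.009*u-.01125*n+y*yy,(0,255,0)); mark(seat-.029*u+.01125*n+y*yy,(255,0,0))
cv2.imwrite("pics/17w.png",iw); cv2.imwrite("pics/17s.png",is_)
E
```

```text
(no output)
```

View pics/17w.png

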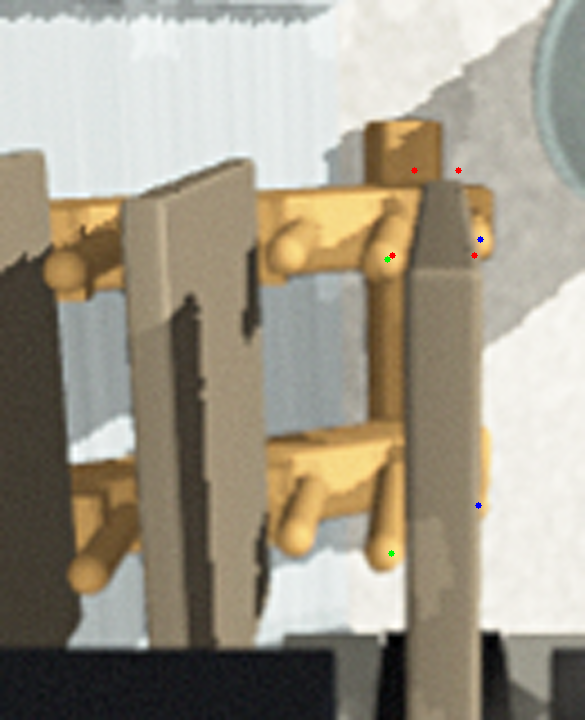

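View pics/17s.png

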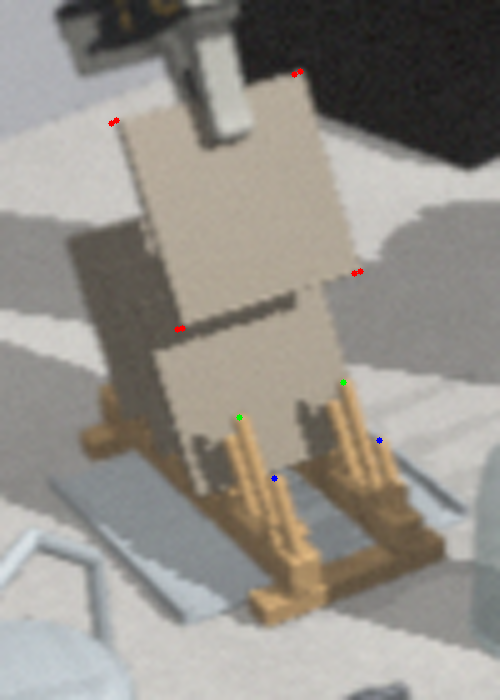

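```bash
python3 - <<'E'
from tgt import *
import pickle
w,sc,o=pickle.load(open("s16.pkl","rb"))
Rt=R.from_euler('xyz',o["orientation"],degrees=True)
T=lambda v:o["tool_pos"]+Rt.apply(v)
S=[((120,120),(-1,-1,0)),((303,70),(1,-1,0)),((187,325),(-1,1,0)),((355,263),(1,1,1))]
W=[((408,272),(1,-1,-1)),((480,272),(1,-1,1)),((425,182),(1,1,-1)),((463,182),(1,1,1))]
def f(v,sc_=True,w_=True):
    r=[]
    for ob,s,off,k,en in((S,sc,(190,60),5,sc_),(W,w,(160,90),4.5,w_)):
        if en:
            for p,(sx,sz,fc) in ob: r.append(proj(s,T(np.array([.06*sx,.004*fc,-.0058+.06*sz])+v))[0]-(np.array(off)+np.array(p)/k))
    return np.concatenate(r)
for a in((1,1),(1,0),(0,1)):
    r=least_squares(lambda v:f(v,*a),[0,0,0]); print(a,(r.x*1000).round(1),r.fun.round(1))
E
```

```text
(1, 1) [-1.5  1.2 -1.5] [-1.6 -0.1 -1.5  0.2 -1.9  0.4  0.8  1.3 -0.9  0.1  1.5  0.1 -0.9 -0.7
  0.4 -0.7]
(1, 0) [ 16.  -27.7  -3. ] [ 0.1 -0.1 -0.8  0.4 -0.5 -0.8  1.1  0.5]
(0, 1) [-3.4  1.2 13.1] [-0.1 -0.2  0.4 -0.2 -0.7  0.3  0.1  0.3]
```

```bash
python3 -m inch '[{"ax":0,"ay":0,"az":0,"dx":1,"dy":-1.8,"dz":8,"fingers":0},{"ax":0,"ay":0,"az":0,"dx":1,"dy":-1.8,"dz":22,"fingers":0},{"ax":0,"ay":0,"az":0,"dx":1,"dy":-1.8,"dz":38,"fingers":0},{"ax":0,"ay":0,"az":0,"dx":1,"dy":-1.8,"dz":50,"fingers":0},{"ax":0,"ay":0,"az":0,"dx":1,"dy":-1.8,"dz":50,"fingers":0}]'
python3 - <<'E'
from tgt import *
import pickle
p,Rg=seatpose(.0); delta(p,Rg)
w=snapshot("wrist"); sc=snapshot("scene"); pickle.dump((w,sc,get_obs()),open("s18.pkl","wb"))
cv2.imwrite("pics/18w.png",cv2.resize(np.ascontiguousarray(w["image"][80:240,160:330,::-1]),None,fx=4.5,fy=4.5,interpolation=cv2.INTER_CUBIC))
cv2.imwrite("pics/18s.png",cv2.resize(np.ascontiguousarray(sc["image"][70:200,190:290,::-1]),None,fx=4.5,fy=4.5,interpolation=cv2.INTER_CUBIC))
E
```

```text
clock: 14.32
tool_pos: [0.4822, -0.1824, 0.1644]
orientation: [150.0, -0.0, 166.9]
force: [0.5, -0.5, -1.4]
opening: 0.0078
d [-0.6 -0.2 78.9] a [ 0. -0. -0.]
```

View pics/18w.png

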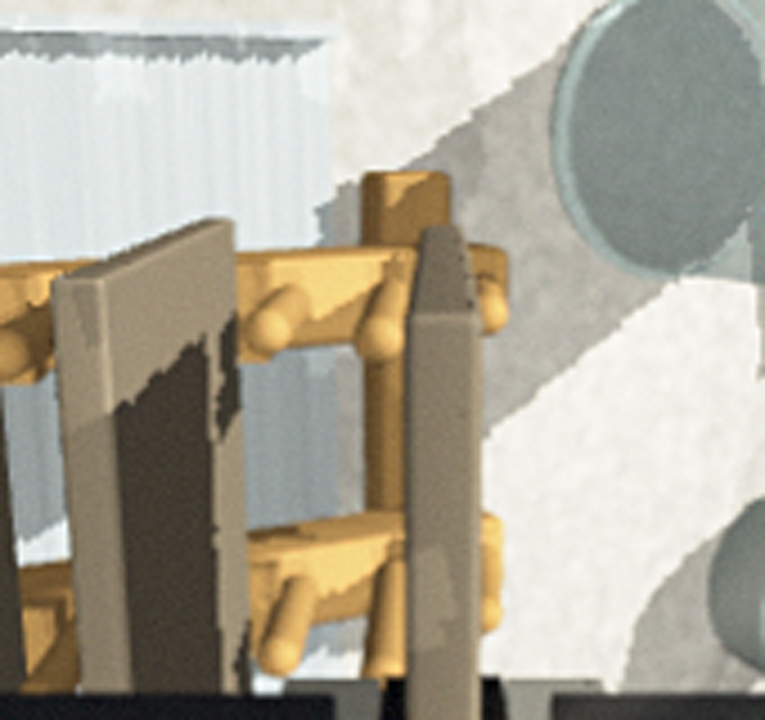

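View pics/18s.png

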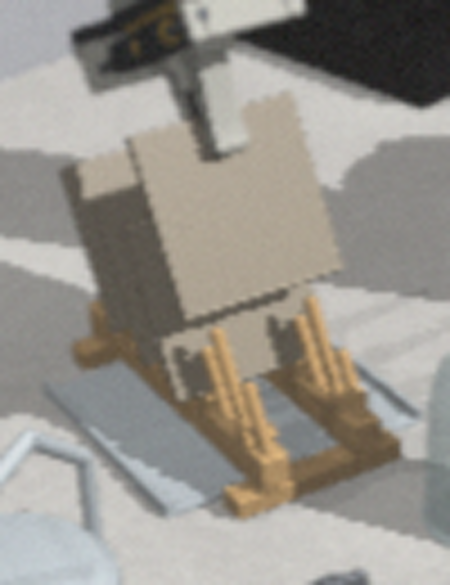

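```bash
python3 -m inch '[{"ax":0,"ay":0,"az":0,"dx":0.5,"dy":-1.4,"dz":2,"fingers":0},{"ax":0,"ay":0,"az":0,"dx":0.5,"dy":-1.4,"dz":8,"fingers":0},{"ax":0,"ay":0,"az":0,"dx":0.5,"dy":-1.4,"dz":15,"fingers":0},{"ax":0,"ay":0,"az":0,"dx":0.5,"dy":-1.4,"dz":22,"fingers":0},{"ax":0,"ay":0,"az":0,"dx":0.5,"dy":-1.4,"dz":30,"fingers":0},{"ax":0,"ay":0,"az":0,"dx":0.5,"dy":-1.4,"dz":30,"fingers":0}]'
python3 - <<'E'
from tgt import *
import pickle
p,Rg=seatpose(.0); delta(p,Rg)
w=snapshot("wrist"); sc=snapshot("scene"); pickle.dump((w,sc,get_obs()),open("s19.pkl","wb"))
cv2.imwrite("pics/19w.png",cv2.resize(np.ascontiguousarray(w["image"][80:240,160:330,::-1]),None,fx=4.5,fy=4.5,interpolation=cv2.INTER_CUBIC))
cv2.imwrite("pics/19s.png",cv2.resize(np.ascontiguousarray(sc["image"][70:200,190:290,::-1]),None,fx=4.5,fy=4.5,interpolation=cv2.INTER_CUBIC))
E
```

```text
clock: 15.18
tool_pos: [0.485, -0.1691, 0.138]
orientation: [150.0, 0.0, 166.9]
force: [-0.7, 0.4, -1.2]
opening: 0.0079
d [-0.8  1.3 49.3] a [ 0.  0. -0.]
```

View pics/19w.png

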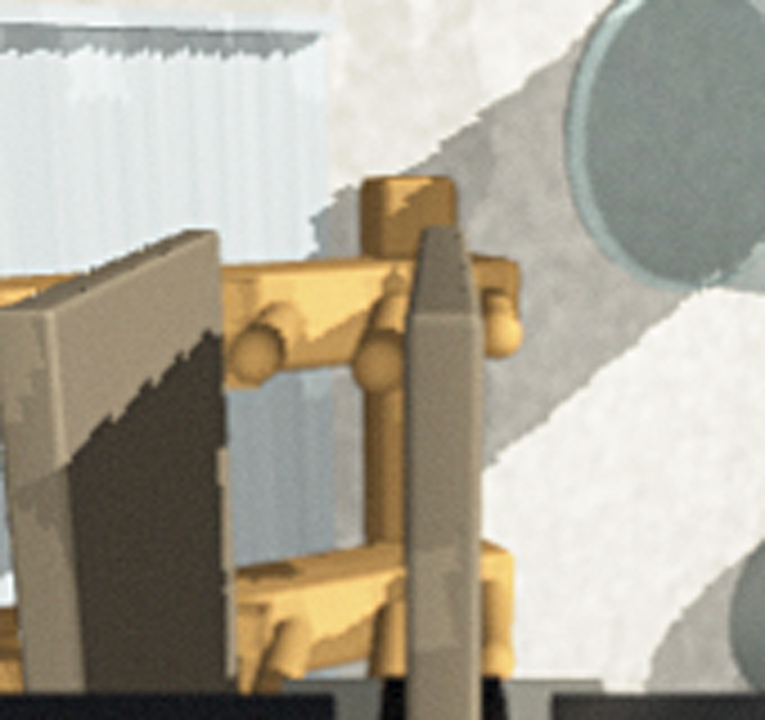

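View pics/19s.png

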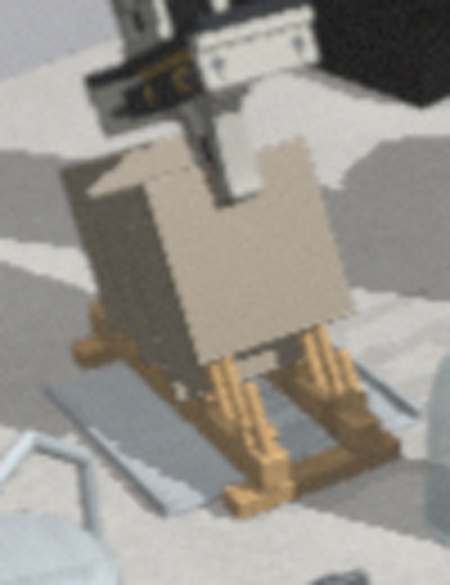

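```bash
python3 -m inch '[{"ax":0,"ay":0,"az":0,"dx":0.5,"dy":-0.4,"dz":6,"fingers":0},{"ax":0,"ay":0,"az":0,"dx":0.5,"dy":-0.4,"dz":12,"fingers":0},{"ax":0,"ay":0,"az":0,"dx":0.5,"dy":-0.4,"dz":18,"fingers":0},{"ax":0,"ay":0,"az":0,"dx":0.5,"dy":-0.4,"dz":24,"fingers":0},{"ax":0,"ay":0,"az":0,"dx":0.5,"dy":-0.4,"dz":30,"fingers":0},{"ax":0,"ay":0,"az":0,"dx":0.5,"dy":-0.4,"dz":34,"fingers":0},{"ax":0,"ay":0,"az":0,"dx":0.5,"dy":-0.4,"dz":34,"fingers":0}]'
python3 - <<'E'
from tgt import *
import pickle
p,Rg=seatpose(.0); delta(p,Rg)
w=snapshot("wrist"); sc=snapshot("scene"); pickle.dump((w,sc,get_obs()),open("s20.pkl","wb"))
cv2.imwrite("pics/20w.png",w["image"][:,:,::-1])
cv2.imwrite("pics/20s.png",cv2.resize(np.ascontiguousarray(sc["image"][70:200,190:290,::-1]),None,fx=4.5,fy=4.5,interpolation=cv2.INTER_CUBIC))
E
```

```text
clock: 16.15
tool_pos: [0.4885, -0.1531, 0.1088]
orientation: [150.0, 0.0, 166.9]
force: [-0.4, 0.1, -2.3]
opening: 0.0078
d [-1.   1.7 15.8] a [ 0.   0.1 -0. ]
```

View pics/20w.png

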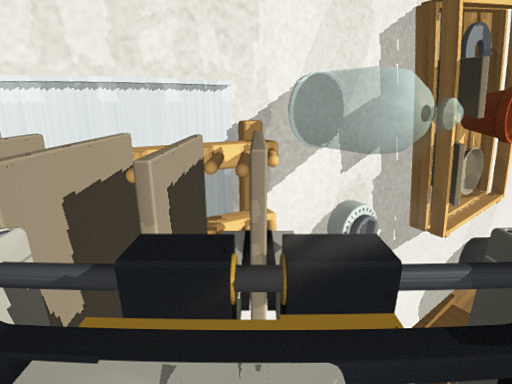

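View pics/20s.png

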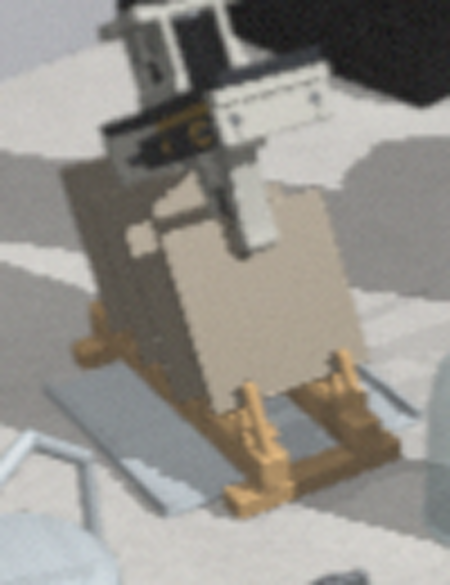

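```bash
python3 - <<'E'
from tgt import *
import pickle
w,sc,o=pickle.load(open("s20.pkl","rb"))
Rt=R.from_euler('xyz',o["orientation"],degrees=True)
T=lambda v:o["tool_pos"]+Rt.apply(v)
im=cv2.resize(np.ascontiguousarray(sc["image"][60:170,190:290,::-1]),None,fx=6,fy=6,interpolation=cv2.INTER_CUBIC)
iw=cv2.resize(np.ascontiguousarray(w["image"][:,:,::-1]),None,fx=1.5,fy=1.5,interpolation=cv2.INTER_CUBIC)
def mark(P,c):
    a=(proj(sc,P)[0]-[190,60])*6; cv2.circle(im,tuple(int(v) for v in a),3,c,-1)
    a=proj(w,P)[0]*1.5; cv2.circle(iw,tuple(int(v) for v in a),3,c,-1)
for y in(.0965,-.0965):
    for x in(.039,-.039): mark(T([x,y,-.109]),(0,0,255))
Rz=R.from_euler('z',q[2],degrees=True); t=np.radians(30)
for X,c in((-.08,(255,0,0)),(-.027,(0,255,0)),(.027,(255,255,0))):
    for y in (.06,-.06):
        for f in (-.004,.004):
            P=Rz.apply(np.array([X-.002,y,.102])+.06*np.array([-np.sin(t),0,np.cos(t)])+f*np.array([np.cos(t),0,np.sin(t)]))+[q[0],q[1],0]
            mark(P,c); print(X,y,f,(Rt.inv().apply(P-o["tool_pos"])*1000).round(1))
cv2.imwrite("pics/21s.png",im);cv2.imwrite("pics/21w.png",iw)
E
```

```text
-0.08 0.06 -0.004 [  59.  -140.5 -130.7]
-0.08 0.06 0.004 [  59.  -132.5 -130.7]
-0.08 -0.06 -0.004 [ -61.  -140.6 -130.5]
-0.08 -0.06 0.004 [ -61.  -132.6 -130.5]
-0.027 0.06 -0.004 [  59.   -94.6 -104.2]
-0.027 0.06 0.004 [  59.   -86.6 -104.2]
-0.027 -0.06 -0.004 [ -60.9  -94.7 -104. ]
-0.027 -0.06 0.004 [ -61.   -86.7 -104. ]
0.027 0.06 -0.004 [ 59.1 -47.9 -77.2]
0.027 0.06 0.004 [ 59.1 -39.9 -77.2]
0.027 -0.06 -0.004 [-60.9 -47.9 -77. ]
0.027 -0.06 0.004 [-60.9 -39.9 -77. ]
```

View pics/21s.png

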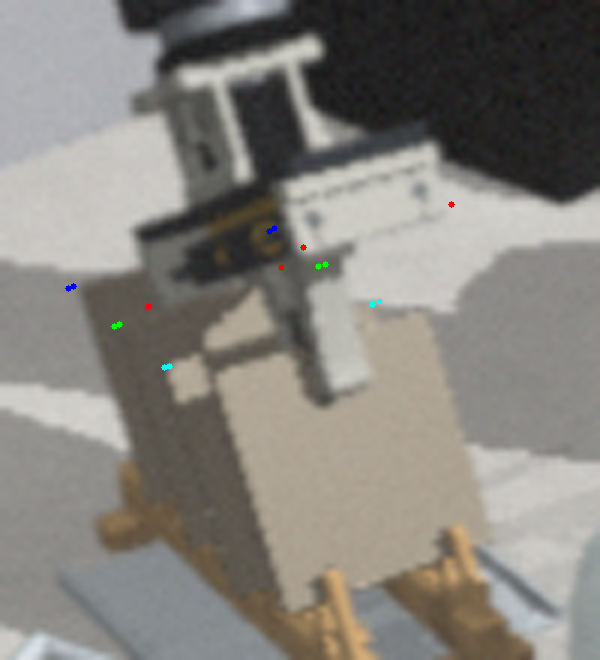

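View pics/21w.png

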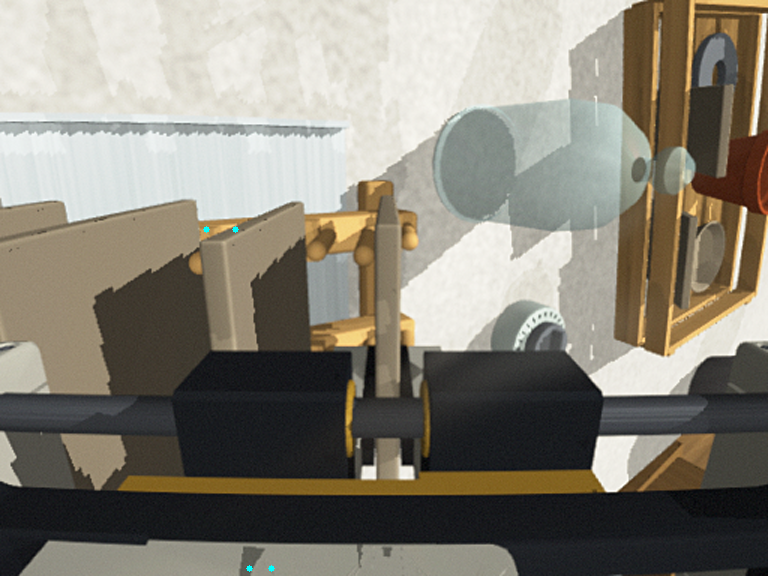

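```bash
python3 -m inch '[{"ax":1.3,"ay":0,"az":0,"dx":0,"dy":0.6,"dz":0,"fingers":0},{"ax":2.6,"ay":0,"az":0,"dx":0,"dy":1.5,"dz":0,"fingers":0},{"ax":4,"ay":0,"az":0,"dx":0,"dy":2.5,"dz":0,"fingers":0},{"ax":4,"ay":0,"az":0,"dx":0,"dy":2.5,"dz":2,"fingers":0},{"ax":4,"ay":0,"az":0,"dx":0,"dy":2.5,"dz":5,"fingers":0},{"ax":4,"ay":0,"az":0,"dx":0,"dy":2.5,"dz":8,"fingers":0},{"ax":4,"ay":0,"az":0,"dx":0,"dy":2.5,"dz":8,"fingers":0}]'
python3 - <<'E'
from tgt import *
import pickle
o=get_obs(); print(o["moment"])
p,Rg=seatpose(.0); delta(p,Rg)
w=snapshot("wrist"); sc=snapshot("scene"); pickle.dump((w,sc,o),open("s22.pkl","wb"))
cv2.imwrite("pics/22w.png",w["image"][:,:,::-1])
cv2.imwrite("pics/22s.png",cv2.resize(np.ascontiguousarray(sc["image"][70:200,190:290,::-1]),None,fx=4.5,fy=4.5,interpolation=cv2.INTER_CUBIC))
E
```

```text
clock: 17.12
tool_pos: [0.4898, -0.1473, 0.1029]
orientation: [154.0, 0.0, 166.9]
force: [0.3, 0.5, -1.8]
opening: 0.0081
[-1.77588552  0.41481186  0.04337536]
d [-1.1  0.   7.7] a [-4.  0. -0.]
```

View pics/22w.png

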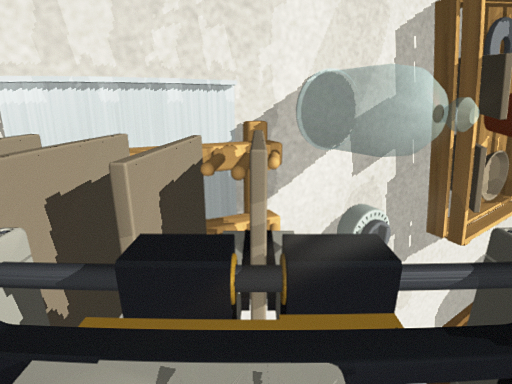

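View pics/22s.png

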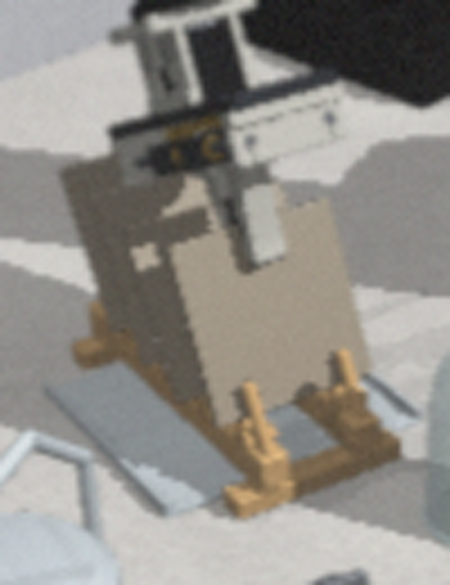

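```bash
python3 -m inch '[{"ax":0,"ay":0,"az":0,"dx":0,"dy":0.1,"dz":2,"fingers":0},{"ax":0,"ay":0,"az":0,"dx":0,"dy":0.3,"dz":4,"fingers":0},{"ax":0,"ay":0,"az":0,"dx":0,"dy":0.4,"dz":5.5,"fingers":0},{"ax":0,"ay":0,"az":0,"dx":0,"dy":0.4,"dz":5.5,"fingers":0}]'
python3 -m inch '[{"ax":0,"ay":0,"az":0,"dx":0,"dy":0.1,"dz":1,"fingers":0},{"ax":0,"ay":0,"az":0,"dx":0,"dy":0.1,"dz":1.5,"fingers":0}]'
```

```text
clock: 17.73
tool_pos: [0.4906, -0.1446, 0.0985]
orientation: [154.0, 0.1, 166.9]
force: [-0.0, 0.7, -1.6]
opening: 0.0079
clock: 17.98
tool_pos: [0.4909, -0.1439, 0.0973]
orientation: [154.0, 0.1, 166.9]
force: [0.3, -0.0, -1.6]
opening: 0.0078
```

```bash
python3 -m inch '[{"ax":0,"ay":0,"az":0,"dx":0,"dy":0.1,"dz":1,"fingers":0},{"ax":0,"ay":0,"az":0,"dx":0,"dy":0.1,"dz":1.5,"fingers":0}]'
python3 -m inch '[{"ax":0,"ay":0,"az":0,"dx":0,"dy":0.1,"dz":1,"fingers":0},{"ax":0,"ay":0,"az":0,"dx":0,"dy":0.1,"dz":1.5,"fingers":0}]'
python3 - <<'E'
from tgt import *
p,Rg=seatpose(.0); delta(p,Rg)
w=snapshot("wrist"); sc=snapshot("scene")
cv2.imwrite("pics/23w.png",w["image"][:,:,::-1])
cv2.imwrite("pics/23s.png",cv2.resize(np.ascontiguousarray(sc["image"][90:200,200:290,::-1]),None,fx=6,fy=6,interpolation=cv2.INTER_CUBIC))
E
```

```text
clock: 18.23
tool_pos: [0.4913, -0.1437, 0.0966]
orientation: [154.0, 0.1, 166.9]
force: [-1.7, -3.1, 5.5]
opening: 0.0079
clock: 18.48
tool_pos: [0.4915, -0.1438, 0.0964]
orientation: [154.1, 0.2, 166.9]
force: [-4.4, -5.5, 15.4]
opening: 0.0079
d [-0.3 -0.5  0.2] a [-4.1  0.2  0.1]
```

View pics/23s.png

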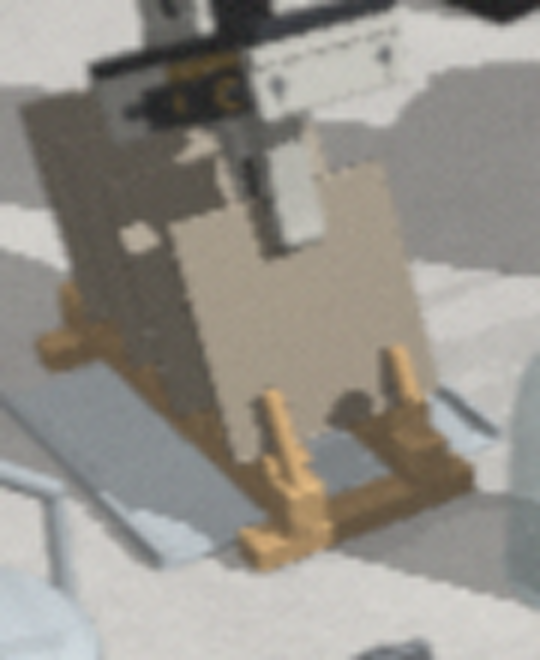

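```bash
python3 -m inch '[{"ax":0,"ay":0,"az":0,"dx":0,"dy":-0.1,"dz":-1.2,"fingers":0},{"ax":0,"ay":0,"az":0,"dx":0,"dy":-0.1,"dz":-1.2,"fingers":9},{"ax":0,"ay":0,"az":0,"dx":0,"dy":-0.1,"dz":-1.2,"fingers":10},{"ax":0,"ay":0,"az":0,"dx":0,"dy":-0.1,"dz":-1.2,"fingers":11},{"ax":0,"ay":0,"az":0,"dx":0,"dy":-0.1,"dz":-1.2,"fingers":12.5},{"ax":0,"ay":0,"az":0,"dx":0,"dy":-0.1,"dz":-1.2,"fingers":14},{"ax":0,"ay":0,"az":0,"dx":0,"dy":-0.1,"dz":-1.2,"fingers":15.5},{"ax":0,"ay":0,"az":0,"dx":0,"dy":-0.1,"dz":-1.2,"fingers":17}]'
python3 - <<'E'
from tgt import *
w=snapshot("wrist"); sc=snapshot("scene")
cv2.imwrite("pics/24w.png",w["image"][:,:,::-1])
cv2.imwrite("pics/24s.png",cv2.resize(np.ascontiguousarray(sc["image"][90:200,200:290,::-1]),None,fx=6,fy=6,interpolation=cv2.INTER_CUBIC))
E
```

```text
clock: 19.58
tool_pos: [0.491, -0.143, 0.0957]
orientation: [154.0, 0.1, 166.9]
force: [1.0, -0.1, -1.6]
opening: 0.0168
```

View pics/24s.png

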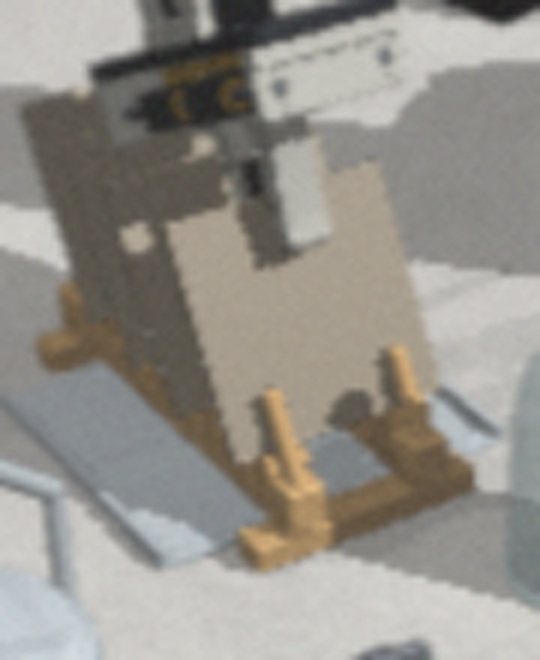

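View pics/24w.png

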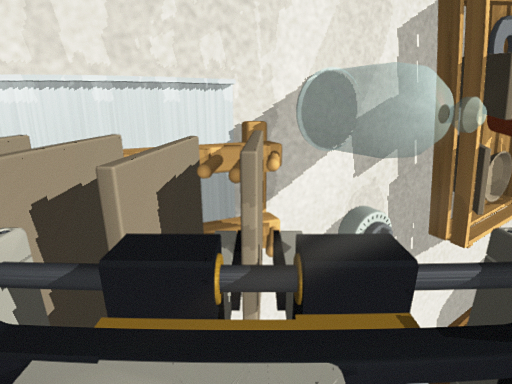

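```bash
python3 -m inch '[{"ax":0,"ay":0,"az":0,"dx":0,"dy":0,"dz":0,"fingers":18.5},{"ax":0,"ay":0,"az":0,"dx":0,"dy":0,"dz":0,"fingers":20},{"ax":0,"ay":0,"az":0,"dx":0,"dy":0,"dz":0,"fingers":21.5},{"ax":0,"ay":0,"az":0,"dx":0,"dy":0,"dz":0,"fingers":23},{"ax":0,"ay":0,"az":0,"dx":0,"dy":0,"dz":0,"fingers":24.5},{"ax":0,"ay":0,"az":0,"dx":0,"dy":0,"dz":0,"fingers":26},{"ax":0,"ay":0,"az":0,"dx":0,"dy":0,"dz":0,"fingers":28},{"ax":0,"ay":0,"az":0,"dx":0,"dy":0,"dz":0,"fingers":30}]'
python3 - <<'E'
from tgt import *
w=snapshot("wrist"); sc=snapshot("scene")
cv2.imwrite("pics/25w.png",w["image"][:,:,::-1])
cv2.imwrite("pics/25s.png",cv2.resize(np.ascontiguousarray(sc["image"][90:200,200:290,::-1]),None,fx=6,fy=6,interpolation=cv2.INTER_CUBIC))
E
```

```text
clock: 20.68
tool_pos: [0.4911, -0.143, 0.0958]
orientation: [154.0, 0.1, 166.9]
force: [0.2, 0.3, -0.4]
opening: 0.0297
```

View pics/25s.png

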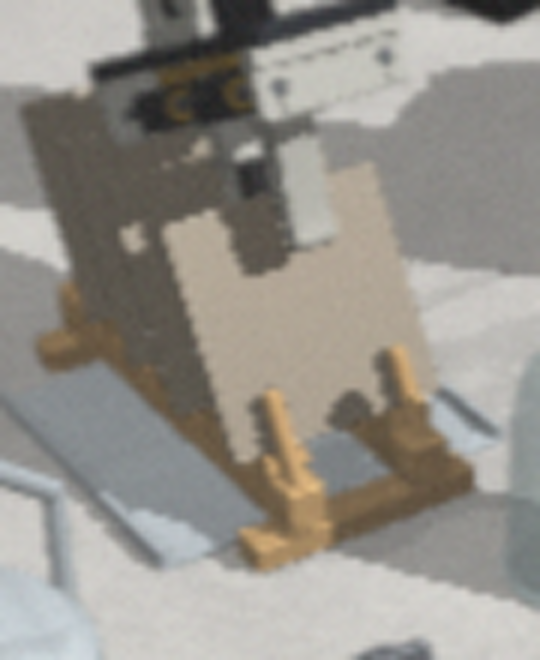

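View pics/25w.png

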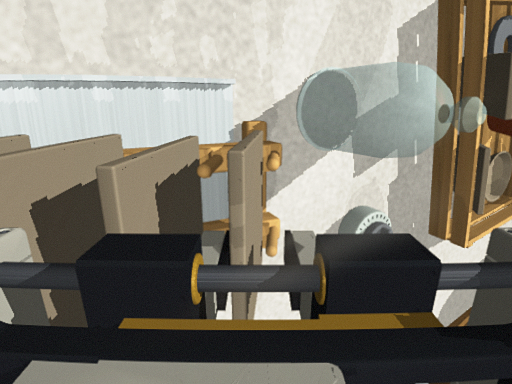

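```bash
python3 -m inch '[{"ax":0,"ay":0,"az":0,"dx":0,"dy":0,"dz":0,"fingers":34},{"ax":0,"ay":0,"az":0,"dx":0,"dy":0,"dz":-3,"fingers":34},{"ax":0,"ay":0,"az":0,"dx":0,"dy":0,"dz":-10,"fingers":34},{"ax":0,"ay":0,"az":0,"dx":0,"dy":0,"dz":-25,"fingers":34},{"ax":0,"ay":0,"az":0,"dx":0,"dy":2,"dz":-45,"fingers":34},{"ax":0,"ay":0,"az":0,"dx":0,"dy":5,"dz":-75,"fingers":34},{"ax":0,"ay":0,"az":0,"dx":0,"dy":10,"dz":-115,"fingers":34},{"ax":0,"ay":0,"az":0,"dx":0,"dy":20,"dz":-160,"fingers":34}]'
python3 - <<'E'
from tgt import *
import pickle
w=snapshot("wrist"); sc=snapshot("scene"); t=snapshot("top"); pickle.dump((w,sc,get_obs(),t),open("s26.pkl","wb"))
cv2.imwrite("pics/26w.png",w["image"][:,:,::-1])
cv2.imwrite("pics/26s.png",sc["image"][:,:,::-1])
cv2.imwrite("pics/26c.png",cv2.resize(np.ascontiguousarray(sc["image"][90:200,200:290,::-1]),None,fx=5,fy=5,interpolation=cv2.INTER_CUBIC))
E
```

```text
clock: 21.78
tool_pos: [0.4783, -0.1946, 0.2502]
orientation: [154.0, 0.1, 166.8]
force: [0.8, -1.3, 0.2]
opening: 0.0339
```

View pics/26w.png

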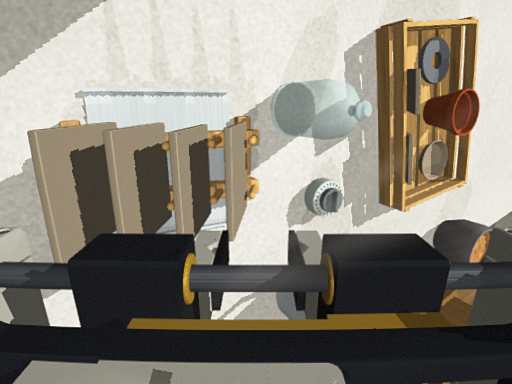

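View pics/26s.png

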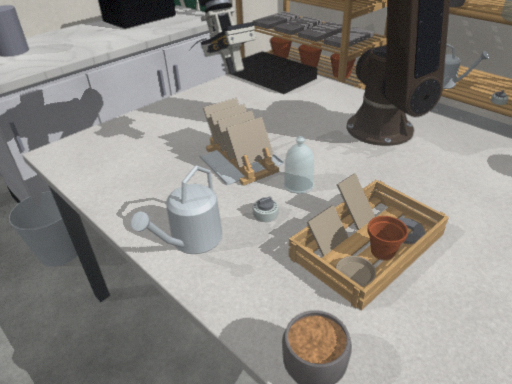

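View pics/26c.png

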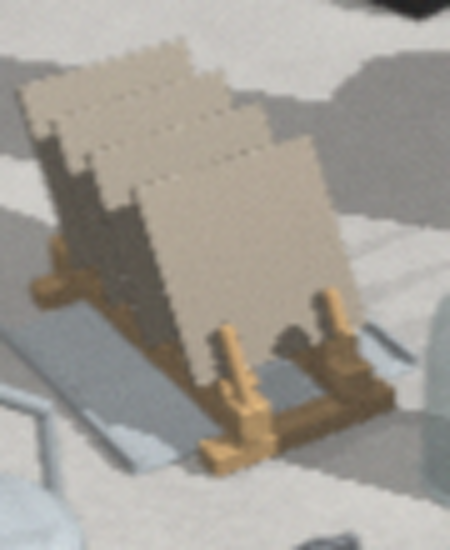

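```bash
python3 - <<'E'
from tgt import *
import pickle
w,sc,o,tp=pickle.load(open("s26.pkl","rb"))
Rz=R.from_euler('z',q[2],degrees=True); t=np.radians(30)
iw=cv2.resize(np.ascontiguousarray(w["image"][90:250,20:280,::-1]),None,fx=3,fy=3,interpolation=cv2.INTER_CUBIC)
is_=cv2.resize(np.ascontiguousarray(sc["image"][90:200,190:290,::-1]),None,fx=5,fy=5,interpolation=cv2.INTER_CUBIC)
for X in(-.08,-.027,.027,.08):
  for y in(.06,-.06):
    for h in(.06,-.06):
      P=Rz.apply(np.array([X-.002,y,.102])+h*np.array([-np.sin(t),0,np.cos(t)])+.004*np.array([np.cos(t),0,np.sin(t)]))+[q[0],q[1],0]
      for s,im,off,k in((w,iw,(20,90),3),(sc,is_,(190,90),5)):
        a=(proj(s,P)[0]-off)*k; cv2.circle(im,tuple(int(v) for v in a),2,(0,0,255),-1)
cv2.imwrite("pics/27w.png",iw);cv2.imwrite("pics/27s.png",is_)
E
```

```text
(no output)
```

View pics/27w.png

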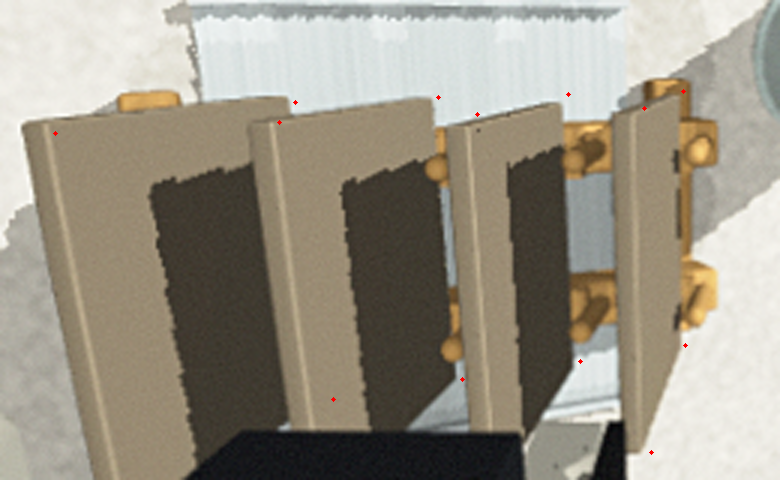

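View pics/27s.png

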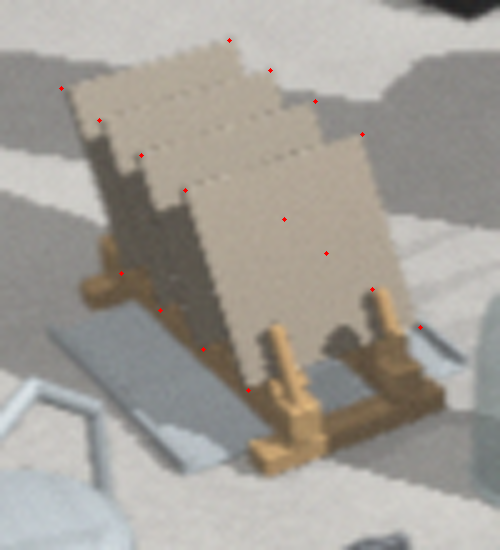

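```bash
python3 -m inch '[{"ax":0,"ay":0,"az":0,"dx":0,"dy":0,"dz":-20,"fingers":34},{"ax":0,"ay":0,"az":0,"dx":0,"dy":0,"dz":-40,"fingers":34},{"ax":0,"ay":0,"az":0,"dx":0,"dy":0,"dz":-50,"fingers":34},{"ax":0,"ay":0,"az":0,"dx":0,"dy":0,"dz":-50,"fingers":34}]'
python3 - <<'E'
from h import *
import pickle
S,L=pickle.load(open("s0.pkl","rb"))
sc=snapshot("scene")
for n in["cloche_centre","timer_centre","small_plate_centre","oblong_centre","clay_pot_centre"]:
    r=landmark_of(n,"scene"); print(n,[d["position"] for d in r[:1]],[d["position"] for d in L[n,"scene"][:1]])
d=np.abs(sc["image"].astype(int)-S["scene"]["image"]).sum(2)
cv2.imwrite("pics/28d.png",np.clip(d,0,255).astype(np.uint8)); print(d[150:260,130:225].mean(),d[190:225,245:285].mean())
print(close_job())
E
```

```text
clock: 22.42
tool_pos: [0.474, -0.2154, 0.2933]
orientation: [154.0, 0.1, 166.8]
force: [0.6, -0.4, -0.2]
opening: 0.0336
cloche_centre [] [[296.3, 161.8]]
timer_centre [[266.9, 208.2]] [[264.6, 207.4]]
small_plate_centre [[327.1, 231.7]] [[327.0, 232.8]]
oblong_centre [[356.9, 201.4]] [[358.0, 201.4]]
clay_pot_centre [[383.8, 241.0]] [[384.8, 240.5]]
7.184210526315789 37.418571428571425
the job is handed in; nothing more can be done
None
```

The large square plate is out of the crate and standing in the rack's empty slot, the front one nearest the crate. I handed the job in at about 22.5 s of the 51 s allowed.

- **How it was placed:** I gripped the plate by its top edge and drew it up the slope. The small plate then came to rest on the crate rim by itself. I lowered the big plate in the grip until the rails pushed back with about 15 N. Then I eased off and opened the fingers slowly, so it settled against the back-rests.
- **Reported tool position:** The cameras showed the real fingertips about 43 mm short of the reported tool position. I set the grip depth from the pictures instead.
- **4° tilt:** The gripper's body would have hit the second drying plate. I held the plate about 4° more upright for the last 14 mm, so it tipped back gently on release instead of going in exactly along the slot.
- **Last checks:** In the wrist and scene pictures the plate matches the predicted seated position as well as the three already drying, and it stands parallel to them. It was within about 1–2 mm of centred while I was inserting it. The small plate, oblong plate and pot were each found within 1–2 pixels of where they were expected.
- **Checks that failed or disagreed:**
    - **Cloche:** the network missed it in the last picture, although it stood in place in the picture just before.
    - **Timer:** its position read about 2 pixels off, and that patch of the image had changed more than the area round the can. I think that is network noise and the arm's shadow, but I did not confirm it.
    - **Watering can:** I compared only its image area, which was nearly unchanged.

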